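# Tighten the compression nut on the drinks counter's water manifold

## Robot

A 6-joint arm with a two-finger parallel gripper is mounted at the origin on the work surface. World frame = base frame: x ahead of the robot, y to its left, z up, the work surface at z = 0. Lengths are in m, angles in degrees, forces in N, time in s.
With the tool pointing down it reaches from about 0.375 to 0.975 m from the base axis. Payload 3.8 kg.
Tool frame: the origin (TCP) lies midway between the tips of the shut fingers; the grasp point (between the pads) lies robot.grasp_offset behind it (robot.grasp_offset is the distance from the TCP to the grasp point, in m); z points along the fingers, y is the direction in which the jaws open and shut (so a half turn about z gives the same grasp; the last joint's range is limited). The gripper opens to 88 mm and grips with 3 to 60 N. Pads are 18 mm wide; open, the fingers measure 123 mm over their backs; the gripper's body (75 mm by 187 mm) begins 45 mm behind the grasp point.
Start: joints at [66.469, 15.12, 91.902, -0, 72.978, -2.114], TCP at [0.246, 0.628, 0.239] pointing down, gripper open.
Joint ranges: [-150.88, 150.88], [-54.13, 125.18], [17.81, 147.31], [-75.09, 255.09], [0, 152.58], [-146.25, 146.25]. Speed limits (degrees/s): [147.25, 147.25, 180, 180, 180, 180].

## Interface

Orientations are given as [roll, pitch, yaw] about the fixed x, y, z axes, in that order (R = Rz(yaw) Ry(pitch) Rx(roll)).
In Python, from cell import robot, optics, job gives the robot as it stands.
- The arm moves only by the tool send_rows, never from a script. Its argument "steps" is a list of rows, each a list of 4 numbers: the shift along the world's x, y, z in m, then the turn about the world's z in degrees. A call has exactly 10 rows; each row is the pose to reach, as a shift and turn from the pose measured when the call began; what a row does not reach only later rows make up. A row lasts 1/8 s, in which the tool goes at most 62.5 mm and 10.7 degrees, less where a joint would pass 70% of its speed; a pose out of reach is approached as far as the arm can. A call with a gripper value outside its range is refused whole. "hand" is the finger opening in m, from 0 to 0.0881, set as the call begins (left out, the last holds). The fingers move at their own pace and stop on an object; "grip_force" is the grip in N (left out, the last holds). Time passes only in rows, so rows that repeat a pose let the fingers close, or fill a call up. It gives the time, the measured TCP pose, the force and the opening at its end, in the units of the state.
- robot.state(): the state, without advancing time (a new reading comes with each control period).
- optics.read_camera(name): name is "side" or "top" or "wrist"; returns a dict with "frame" (384x512x3 uint8, red, green, blue), "intrinsics" (3x3 intrinsics, pixels), "extrinsics" (4x4, takes a point from world to camera coordinates). Camera axes: x right, y down, z forward; pixel columns grow to the right and rows downward; lengths in m; the calibration is good to about 2 mm. The wrist camera is an equidistant fisheye: a pixel r from the principal point sees the ray r / f radians off the axis. A picture is of the moment at which its call begins. There is no depth.
- job.close_job(): hands the job in, once; it reports no verdict.
Trained networks look in the newest picture that a camera, given by its name, has taken for a name from the list of things; names that differ only in an ending like _2 or _b are one class to them, and where a whole thing is asked for, a point or a joint stands for the part that bears it (a point fixed in the world has none). Each returns a list of dicts, best first, with "score" (0 to 1); they miss things now and then, are a little off and sometimes report something else, mostly with a low value. They report only what shows in the picture. A call takes as long as a camera call. They do not tell look-alikes from the thing itself.
- optics.silhouettes(query, camera): "pixels" (384x512 bool, what is visible of it) and "box" ([left, top, right, bottom] in pixels, round what is visible of it).
- optics.pinpoint(query, camera): "location" ([column, row] in pixels: a listed point, or the origin of a listed thing).
The state is a dict: "t": time; "joint_positions": joint angles; "qvel": joint speeds; "tau": joint torques, N m; "tcp_pos": TCP position; "eef_rot": TCP orientation; "contact_force": force on the tool from outside, world axes, zero at the start; "torque": the same for the moment, N m; "gripper_width": finger opening in m.
Only numpy, scipy, OpenCV 4.12 (cv2) and the standard library are available. Lean on these libraries where they do the work, as an engineer would, in place of code of your own. Each camera call takes 0.05 s, during which the arm holds its last target.

## Task

Close off the spare outlet of the water manifold: turn the large square compression nut clockwise with the gripper's fingers until you feel it come up finger-tight, and go no further with the fingers. Then put the larger of the two open-ended wrenches on the nut and tighten it a sixth of a turn (60 degrees) beyond finger-tight with the wrench, without forcing or levering hard. Lift the wrench off, lay it back flat on the bare table and leave everything else where it is.

Things in the scene. Friction and masses are not known exactly. Their poses are not given: they have to be found in the camera images.
- nut: Brass square nut, vertical axis, on a steel manifold block; 34 mm across flats, 48 over corners, 24 high. Origin on the axis at its underside, z up; x points to the middle of a flat (flats every 90 degrees). Clockwise from above tightens. It starts 60 to 110 degrees short of tight and turns easily (0.06 N m), stiffens to 0.25 N m over the last 7 degrees, then is finger-tight: the resistance jumps to 0.9 N m. Its height stays.
- nut_mark (a point): Dark punch dot on the nut's top face, 15 mm from the axis in the nut's +x direction, 24 mm above its underside; turns with the nut. Turned back counter-clockwise, the nut is easy again (0.06 N m) and no longer tight.
- stub (a point): Capped copper tube stub, 22 mm across, standing up through the nut and ending 17 mm above the nut's top, with a low rib along its x axis. Origin on the nut's axis at the nut's underside. It stands still while the nut is loose and turns with the nut from where that stiffens; that angle is found by feel. Its direction at the start varies.
- collar (a point): Centre of the top of the fixed round brass collar the nut sits on, 62 mm above the table, level with the nut's underside; collar 54 mm across. A wrench lowered over the nut comes to rest on it. Below is the manifold block, 70 x 130 mm, top 40 mm above the table, with pipe ends 22 mm across sticking 35 mm out of its short sides.
- nip (a joint): How far the nut has gone through the last stiffening part before finger-tight, rad: 0 while the nut is loose, 0.12 when finger-tight. Stays where it is left.
- ferrule (a joint): How far the nut has been turned clockwise beyond finger-tight, rad. Reads 0 until then and stays where it is left. A sixth of a turn is 1.05 rad; its end stop is at 2.6.
- wrench: Larger of two loose steel open-ended wrenches: 230 mm long, 10 thick, about 300 g, flat on the table. Origin at the jaw's centre on the underside, z up, x out of the open jaw, handle to -x (20 mm wide, x -35.5 to -210 mm). Jaw 36 mm wide, throat at x = -19.5, prongs 12 wide, ending at x = +20. It fits the nut with its x axis square to any of the four flats, with 3 degrees of play either way.
- wrench_grip (a point): A point on the larger wrench's handle to hold it by, 110 mm behind the jaw centre (-x), at mid thickness (5 mm above its underside). Tightening beyond finger-tight takes about 8 N sideways here; the jaws then bear on the nut with about 60 N.
- small_wrench: The smaller open-ended wrench, 170 mm long, 8 mm thick, 24 mm jaw, 140 g: does not fit, leave alone. Origin at the centre of its jaw opening, on the underside; handle to -x.
- spare_ring: Spare brass ring lying on the table, 38 mm across, 8 mm high. Leave alone. Origin at the centre of its underside.
- canister: Upright closed steel canister, 74 mm across, 190 mm high. Leave alone. Origin at the centre of its underside.
- cutlery: Black cup with cutlery standing in it, 78 mm across, 95 mm high, cutlery to 170 mm. Leave alone. Origin at the centre of its underside.
- plate: White plate, 140 mm across, 16 mm high. Leave alone. Origin at the centre of its underside.
Things that resemble listed ones, but are neither listed nor needed, are in the scene too. Leave any blue or red look-alike of the wrench alone.

How it is judged:
By the outcome, as a careful person would: the job done as asked, in the order asked, and still so for the second after the job is handed in, with the robot touching nothing.
It also fails if it takes over 72 s, if anything falls off the work surface, if the arm or the gripper's body presses on something with over 40 N, if the wrist force passes 120 N, or if a joint passes its speed limit or range.

## Working session

There is one attempt and no reset: what is moved stays moved. The work goes in short steps, Python scripts to look and compute and a tool call to move; the robot and the scene stay as the last step left them, time stands still between calls to the robot, and variables do not carry over. Pictures are saved under pics/ and viewed, and the job is handed in when it is done.

Besides the shell and the picture viewer there is one more tool, called after "Call:" as name(argument=value, ...) on one line, values as JSON. send_rows: Moves the arm, as the interface text tells. Its arguments: {"type":"object","properties":{"steps":{"type":"array","items":{"type":"array","items":{"type":"number"}}},"hand":{"type":"number"},"grip_force":{"type":"number"}},"required":["steps"]}

```bash
ls; mkdir -p pics
cat > h.py <<'E'
import numpy as np,cv2
from cell import robot,optics,job
def snap(c,fn=None,s=1.5):
    d=optics.read_camera(c)
    if fn: cv2.imwrite('pics/'+fn,cv2.resize(d['frame'][:,:,::-1],None,fx=s,fy=s,interpolation=cv2.INTER_CUBIC))
    return d
def ray(d,px):
    K=np.array(d['intrinsics']);E=np.array(d['extrinsics'])
    x=(px[0]-K[0,2])/K[0,0];y=(px[1]-K[1,2])/K[1,1]
    if d.get('fish'):
        r=np.hypot(x,y);v=np.array([x/r*np.sin(r),y/r*np.sin(r),np.cos(r)]) if r>1e-9 else np.array([0,0,1.])
    else: v=np.array([x,y,1.])
    R=E[:3,:3];return -R.T@E[:3,3],R.T@v
def atz(d,px,z):
    o,v=ray(d,px);return o+v*(z-o[2])/v[2]
def proj(d,p):
    K=np.array(d['intrinsics']);E=np.array(d['extrinsics']);c=E[:3,:3]@np.array(p)+E[:3,3]
    if d.get('fish'):
        t=np.arctan2(np.hypot(c[0],c[1]),c[2]);n=np.hypot(c[0],c[1])+1e-12
        return np.array([K[0,2]+K[0,0]*t*c[0]/n,K[1,2]+K[1,1]*t*c[1]/n])
    return np.array([K[0,2]+K[0,0]*c[0]/c[2],K[1,2]+K[1,1]*c[1]/c[2]])
E
python3 - <<'E'
from h import *
np.set_printoptions(precision=4,suppress=True)
print(robot.state(),robot.grasp_offset)
for c in ['side','top','wrist']:
    d=snap(c,c+'0.png'); print(c,d['intrinsics'],d['extrinsics'])
    for q in ['nut','wrench','small_wrench','collar','nut_mark','wrench_grip','stub']:
        print(q,[(np.round(r['location'],1).tolist(),round(r['score'],2)) for r in optics.pinpoint(q,c)][:4])
E
```

```text
pics
{'t': 0.0, 'joint_positions': array([66.4672, 15.1679, 91.9807, -0.0008, 72.981 , -2.1145]), 'qvel': array([ 0.0439, -0.0811,  0.0115,  0.0034, -0.0708, -0.0149]), 'tau': array([  0.0015, -50.2106, -35.6876,   0.0731,   0.0293,  -0.0002]), 'tcp_pos': array([0.2462, 0.6277, 0.2374]), 'eef_rot': array([-179.8704,   -0.0041,  158.5819]), 'contact_force': array([ 0.7807,  0.4284, -0.996 ]), 'torque': array([ 0.0201, -0.0438, -0.0114]), 'gripper_width': 0.0880969387108781} 0.0187
side [[435.4635   0.     255.5242]
 [  0.     435.4635 193.271 ]
 [  0.       0.       1.    ]] [[ 0.9705 -0.2405  0.0156 -0.4602]
 [-0.1728 -0.7395 -0.6505  0.149 ]
 [ 0.168   0.6287 -0.7593  1.096 ]
 [ 0.      0.      0.      1.    ]]
nut [([274.8, 166.8], 0.52), ([342.3, 297.3], 0.25)]
wrench [([375.2, 333.3], 0.9), ([164.2, 168.9], 0.77), ([343.7, 300.5], 0.74)]
small_wrench [([321.0, 253.0], 0.61)]
collar [([270.0, 171.7], 0.91), ([271.8, 168.8], 0.57)]
nut_mark [([272.0, 157.7], 0.57)]
wrench_grip [([427.3, 364.1], 0.9), ([294.3, 299.3], 0.88), ([193.3, 180.7], 0.88)]
stub [([273.3, 172.2], 0.63)]
top 
[... 197 characters left out ...]
[ 0.      0.      0.      1.    ]]
nut [([229.7, 156.5], 0.47)]
wrench [([377.0, 122.2], 0.82), ([192.9, 247.6], 0.71)]
small_wrench [([304.2, 137.8], 0.74), ([346.7, 138.0], 0.22)]
collar [([231.8, 153.0], 0.96)]
nut_mark [([224.1, 156.4], 0.62)]
wrench_grip [([397.3, 102.1], 0.93), ([216.4, 225.0], 0.62), ([346.3, 167.2], 0.57)]
stub [([228.8, 156.9], 0.41)]
wrist [[297.3186   0.     251.8407]
 [  0.     297.3186 190.13  ]
 [  0.       0.       1.    ]] [[ 0.3653  0.9309  0.0011 -0.6744]
 [ 0.8936 -0.351   0.2798 -0.0384]
 [ 0.2609 -0.1012 -0.9601  0.3879]
 [ 0.      0.      0.      1.    ]]
nut []
wrench []
small_wrench []
collar []
nut_mark []
wrench_grip [([145.7, 308.0], 0.49)]
stub []
```

View pics/side0.png

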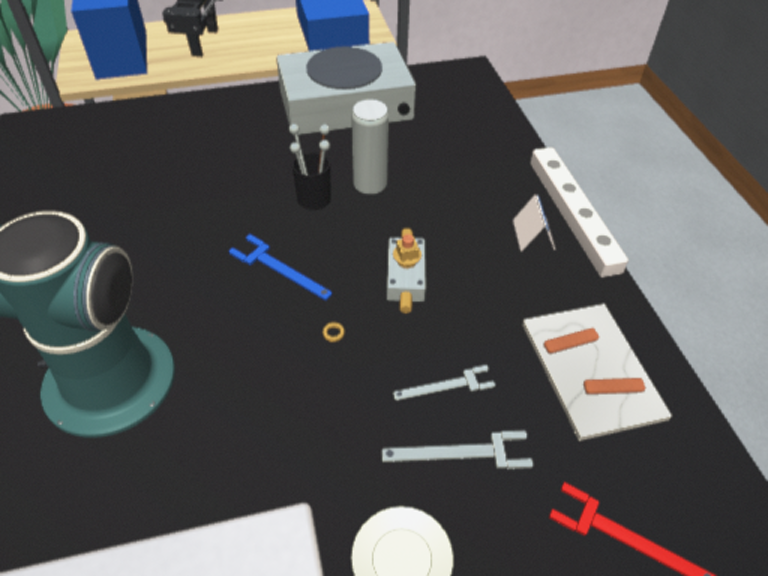

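View pics/top0.png

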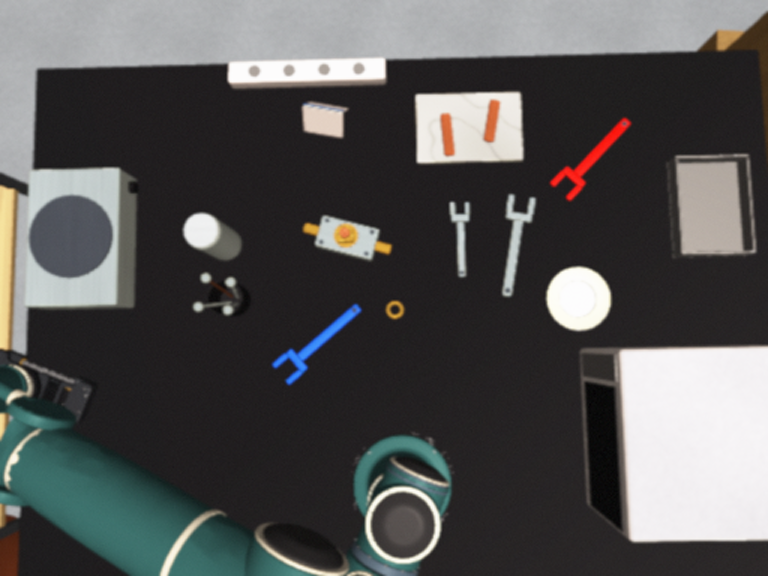

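View pics/wrist0.png

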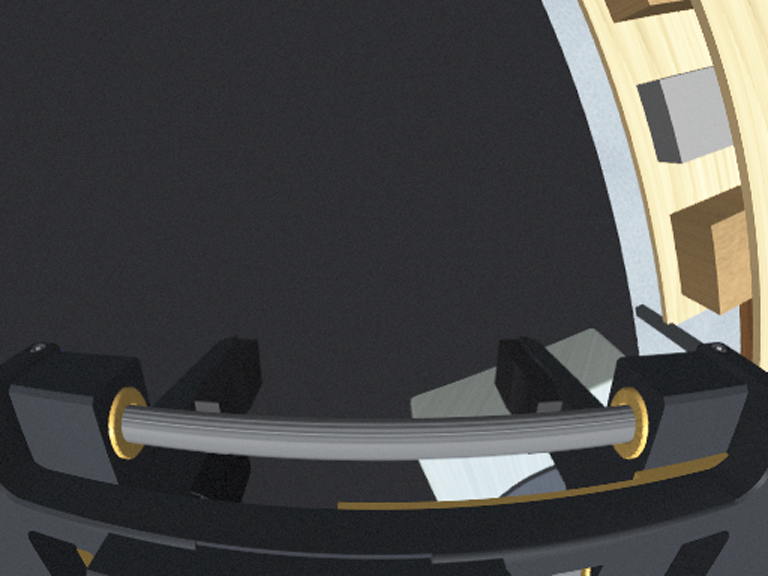

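Candidates for the wrench in the top view (1.5x pixels): the large steel one at (520,208), the small steel one at (460,212), the blue one at (290,365) and the red one at (572,183). I choose the large steel one. In the side view it is at (512,450). The nut is on the block at (346,235).

Run:
```python
from h import *
np.set_printoptions(precision=4,suppress=True)
for c in ['side','top']:
    d=snap(c)
    f=d['frame'][:,:,::-1]
    def crop(cx,cy,r,fn):
        cx,cy=int(cx),int(cy); cv2.imwrite('pics/'+fn,cv2.resize(f[max(cy-r,0):cy+r,max(cx-r,0):cx+r],None,fx=560/(2*r),fy=560/(2*r),interpolation=cv2.INTER_CUBIC))
    crop(*( (271,172) if c=='side' else (231,157)),35,c+'_nut.png')
    if c=='top': crop(345,160,50,'top_wr.png')
    for q,z in [('nut',.062),('stub',.062),('collar',.062),('nut_mark',.086),('wrench',0),('wrench_grip',.005),('small_wrench',0),('spare_ring',0),('canister',0),('cutlery',0),('plate',0)]:
        for r in optics.pinpoint(q,c)[:4]: print(c,q,np.round(r['location'],1),round(r['score'],2),atz(d,r['location'],z))
    for q in ['wrench','small_wrench']:
        for r in optics.silhouettes(q,c):
            m=r['pixels'];ys,xs=np.nonzero(m);P=np.array([atz(d,p,.01 if q=='wrench' else .008)[:2] for p in zip(xs,ys)])
            if len(P)<20: continue
            rect=cv2.minAreaRect(P.astype(np.float32)*1000);print(c,q,round(r['score'],2),rect,P.mean(0))
```

```text
side nut [272.7 170.4] 0.6 [0.5482 0.1046 0.062 ]
side stub [271.  171.8] 0.45 [0.5422 0.1005 0.062 ]
side collar [270.3 171.6] 0.94 [0.5405 0.1017 0.062 ]
side nut_mark [268.5 156.6] 0.5 [0.5437 0.1363 0.086 ]
side wrench [162.3 166.2] 0.8 [ 0.2507  0.2519 -0.    ]
side wrench [342.1 299.2] 0.79 [ 0.6148 -0.2789  0.    ]
side wrench [320.1 252.8] 0.45 [ 0.6074 -0.145   0.    ]
side wrench_grip [297.3 300. ] 0.85 [ 0.5104 -0.2586  0.005 ]
side wrench_grip [424.6 364.3] 0.78 [ 0.7286 -0.4634  0.005 ]
side wrench_grip [193.  181.9] 0.56 [0.3298 0.1642 0.005 ]
side small_wrench [318.7 254.8] 0.67 [ 0.6019 -0.1499  0.    ]
side small_wrench [271.3 171.8] 0.47 [0.561  0.1563 0.    ]
side spare_ring [297.2 300.4] 0.48 [ 0.5111 -0.2572 -0.    ]
side spare_ring [220.8 222.3] 0.46 [0.3804 0.0076 0.    ]
side canister [246.4 119.4] 0.75 [0.5435 0.4053 0.    ]
side cutlery [208.5 132.3] 0.91 [0.4104 0.3702 0.    ]
side plate [266.3 374.5] 0.84 [ 0.3975 -0.4031  0.    ]
side wrench 0.82 ((719.7734985351562, -453.42510986328125), (62.56513214111328, 221.618896484375), 43.88220977783203) [ 0.7119 
[... 1051 characters left out ...]
nister [226.4 154.9] 0.69 [0.5639 0.1297 0.    ]
top cutlery [158.2 204.9] 0.78 [0.3967 0.3642 0.    ]
top plate [388.5 199. ] 0.92 [ 0.4011 -0.4164  0.    ]
top wrench 0.94 ((524.285888671875, -266.5193786621094), (59.462547302246094, 219.530517578125), 81.43897247314453) [ 0.5357 -0.2656]
top wrench 0.85 ((324.5635070800781, 183.59616088867188), (57.07048034667969, 223.77029418945312), 43.99755859375) [0.3111 0.1891]
top wrench 0.64 ((723.7050170898438, -454.27593994140625), (60.08781814575195, 228.9674530029297), 43.7799186706543) [ 0.7177 -0.4434]
top small_wrench 0.55 ((532.4666137695312, -139.97500610351562), (30.66023826599121, 144.19149780273438), 88.35261535644531) [ 0.5415 -0.1424]
```

```bash
ls pics
```

```text
side0.png
side_nut.png
top0.png
top_nut.png
top_wr.png
wrist0.png
```

View pics/top_wr.png

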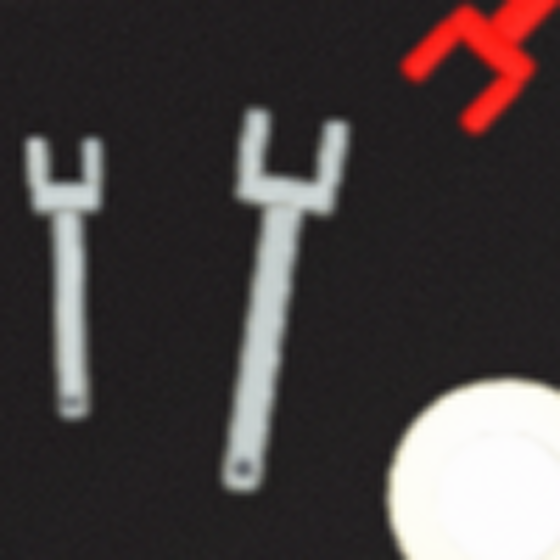

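View pics/top_nut.png

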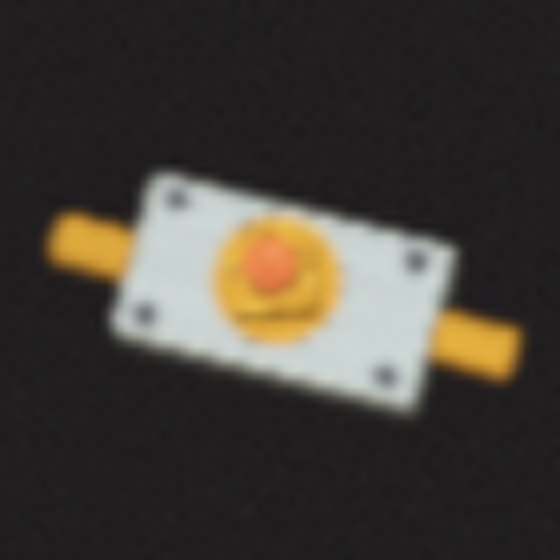

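View pics/side_nut.png

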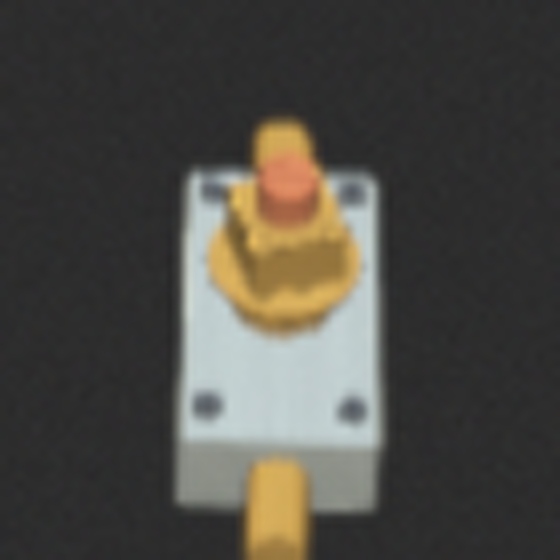

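Call:
send_rows(steps=[[0.03, -0.05, 0.01, 0], [0.06, -0.1, 0.02, 0], [0.09, -0.155, 0.02, 0], [0.12, -0.205, 0.02, 0], [0.15, -0.255, 0.02, 0], [0.18, -0.305, 0.02, 0], [0.21, -0.36, 0.01, 0], [0.24, -0.41, 0.0, 0], [0.27, -0.46, -0.02, 0], [0.303, -0.515, -0.035, 0]])

```text
t: 3.85
tcp_pos: [0.5484, 0.1145, 0.2041]
eef_rot: [180.0, 0.0, 158.6]
contact_force: [0.8, 1.4, -0.6]
gripper_width: 0.088
```

```bash
cat >> h.py <<'E'
_s=snap
def snap(c,fn=None,s=1.5):
    d=_s(c,fn,s)
    if c=='wrist': d['fish']=True
    return d
E
python3 - <<'E'
from h import *
np.set_printoptions(precision=4,suppress=True)
s=robot.state();print(s['t'],s['tcp_pos'],s['eef_rot'],s['joint_positions'])
d=snap('wrist','w1.png')
for q,z in [('nut',.062),('stub',.062),('collar',.062),('nut_mark',.086)]:
        for r in optics.pinpoint(q,'wrist')[:4]: print(q,np.round(r['location'],1),round(r['score'],2),atz(d,r['location'],z))
c=proj(d,[.549,.113,.086]);print(c)
cx,cy=map(int,c);r=50
cv2.imwrite('pics/w1c.png',cv2.resize(d['frame'][cy-r:cy+r,cx-r:cx+r,::-1],None,fx=6,fy=6,interpolation=cv2.INTER_CUBIC))
E
```

```text
3.85 [0.5484 0.1145 0.2041] [179.9749   0.0167 158.5846] [  9.2362   4.1439 108.3708   0.0142  67.4581 -59.3539]
nut [245.2 179.2] 0.8 [0.5466 0.1073 0.062 ]
stub [250.1 177.1] 0.64 [0.5463 0.1127 0.062 ]
collar [249.6 178.1] 0.84 [0.5471 0.1118 0.062 ]
collar [119.7  75.9] 0.36 [0.3986 0.0289 0.062 ]
[251.3787 185.8099]
```

View pics/w1c.png

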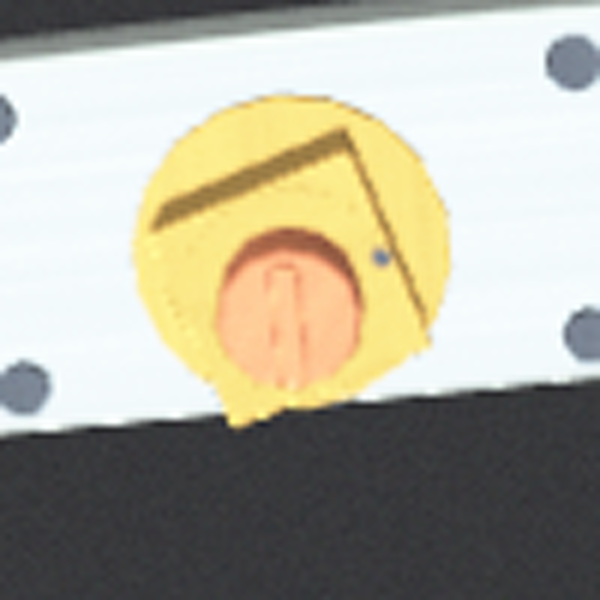

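View pics/w1.png

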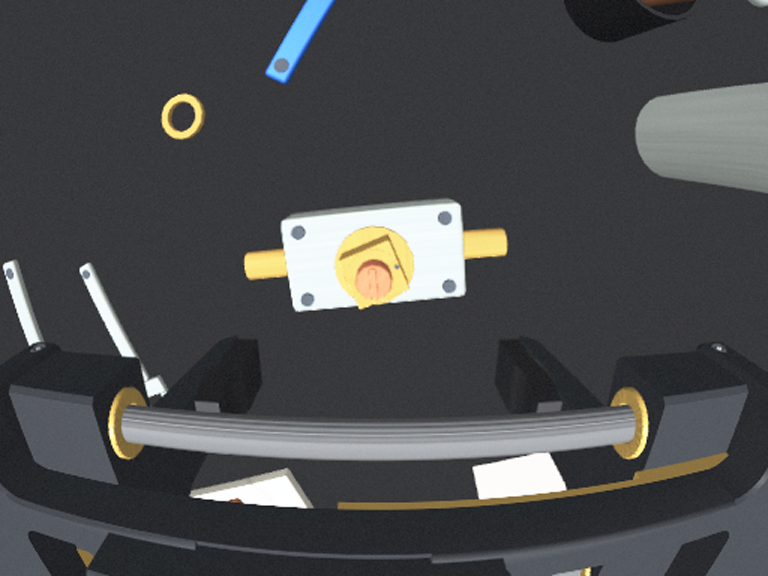

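Run:
```python
from h import *
np.set_printoptions(precision=4,suppress=True)
d=snap('wrist')
f=lambda u,v,z:atz(d,(201+(u-2.5)/6,135+(v-2.5)/6),z)
C=[f(347,150,.086),f(428,342,.086),f(236,420,.086),f(154,230,.086)]
for i in range(4):
    e=C[(i+1)%4]-C[i];print(C[i],np.hypot(*e[:2]),np.degrees(np.arctan2(e[1],e[0])))
c=np.mean(C,0);print('c',c)
m=f(381,258,.086);print('mark',m,np.degrees(np.arctan2(*(m-c)[[1,0]])),np.hypot(*(m-c)[:2]))
print('collar',f(292,252,.062))
s=f(289,318,.103);print('stub top',s)
a,b=f(285,270,.103),f(290,380,.103);print('rib',np.degrees(np.arctan2(*(b-a)[[1,0]])))
```

```text
[0.5278 0.1296 0.086 ] 0.03261089690325426 1.3899900813345722
[0.5604 0.1304 0.086 ] 0.03238538263510569 -88.39302407850315
[0.5613 0.098  0.086 ] 0.03279661514939397 -179.7694693088401
[0.5285 0.0979 0.086 ] 0.031721560858622044 91.28819887310263
c [0.5445 0.114  0.086 ]
mark [0.5453 0.1284 0.086 ] 86.96939691586108 0.014426113695969692
collar [0.5448 0.1138 0.062 ]
stub top [0.5446 0.1137 0.103 ]
rib -19.170074852882546
```

The wrist crop shows the nut's top face with its corners at about (347,150), (428,342), (236,420) and (154,230), and the dot at (381,258). The nut's centre is at (0.5447, 0.1138), with its flats about 1° off the world axes. I'm lowering over it with yaw 181.

Call:
send_rows(steps=[[-0.0037, -0.0007, 0, 8], [-0.0037, -0.0007, 0, 16], [-0.0037, -0.0007, -0.02, 22], [-0.0037, -0.0007, -0.05, 22], [-0.0037, -0.0007, -0.08, 22], [-0.0037, -0.0007, -0.11, 22], [-0.0037, -0.0007, -0.125, 22], [-0.0037, -0.0007, -0.133, 22], [-0.0037, -0.0007, -0.138, 22], [-0.0037, -0.0007, -0.138, 22]], hand=0.065)

```text
t: 5.4
tcp_pos: [0.5444, 0.1164, 0.0674]
eef_rot: [180.0, 0.1, -179.4]
contact_force: [-0.8, 0.1, 0.3]
gripper_width: 0.0651
```

Run:
```python
from h import *
s=robot.state();print(s['tcp_pos'],s['eef_rot'],s['contact_force'],s['torque'],s['gripper_width'])
d=snap('wrist','w2.png')
```

```text
[0.54436607 0.11639782 0.06738204] [ 1.79957496e+02  5.06016816e-02 -1.79395614e+02] [-0.83429433  0.06182022  0.34669916] [0.05082613 0.02205477 0.00394031] 0.06511951743913665
```

View pics/w2.png

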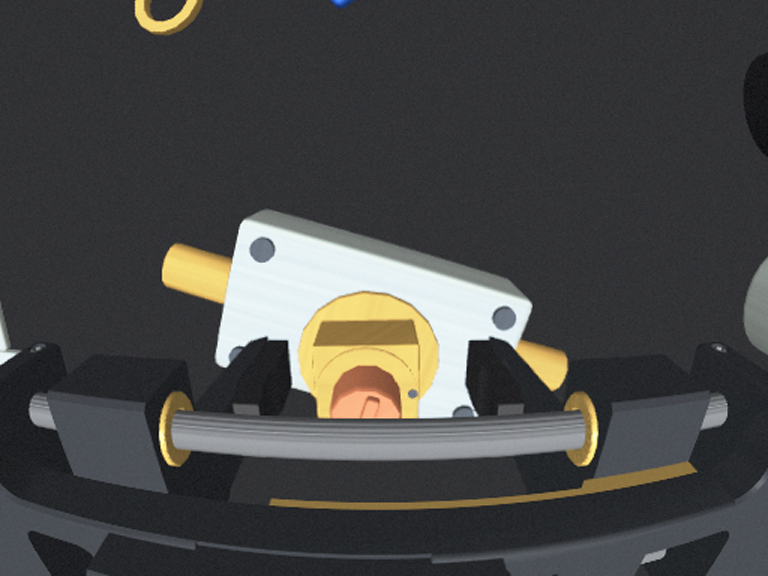

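Call:
send_rows(steps=[[0.0003, -0.0026, -0.001, 0], [0.0003, -0.0026, -0.001, 0], [0.0003, -0.0026, -0.001, 0], [0.0003, -0.0026, -0.001, 0], [0.0003, -0.0026, -0.001, 0], [0.0003, -0.0026, -0.001, 0], [0.0003, -0.0026, -0.001, 0], [0.0003, -0.0026, -0.001, 0], [0.0003, -0.0026, -0.001, 0], [0.0003, -0.0026, -0.001, 0]], hand=0.03, grip_force=20)

```text
t: 6.7
tcp_pos: [0.5449, 0.1127, 0.0668]
eef_rot: [-180.0, 0.1, -179.4]
contact_force: [-0.2, -6.1, 2.2]
gripper_width: 0.0338
```

```bash
cat > st.py <<'E'
from h import *
np.set_printoptions(precision=4,suppress=True)
s=robot.state();print(s['t'],s['tcp_pos'],s['eef_rot'],'F',s['contact_force'],'M',s['torque'],s['gripper_width'],'j6',s['joint_positions'][5], s['tau'][5])
E
python3 st.py
```

```text
6.7 [0.5449 0.1127 0.0668] [-179.9585    0.0676 -179.3865] F [-0.2493 -6.1136  2.2185] M [-0.758   0.144   0.0984] 0.03383467197322471 j6 -81.418347044786 0.03173265256918967
```

Call:
send_rows(steps=[[0, 0, 0, -2], [0, 0, 0, -6], [0, 0, 0, -11], [0, 0, 0, -16], [0, 0, 0, -21], [0, 0, 0, -26], [0, 0, 0, -31], [0, 0, 0, -36], [0, 0, 0, -41], [0, 0, 0, -45]])

```text
t: 7.95
tcp_pos: [0.5452, 0.1134, 0.0668]
eef_rot: [180.0, 0.1, 135.4]
contact_force: [0.3, -0.1, -0.2]
gripper_width: 0.0336
```

```bash
python3 st.py
```

```text
7.95 [0.5452 0.1134 0.0668] [179.9654   0.0513 135.4018] F [ 0.3162 -0.1218 -0.2428] M [ 0.0134 -0.1466  0.0279] 0.03361428407904408 j6 -36.18241132260265 -0.4753582924604416
```

Call:
send_rows(steps=[[0, 0, 0, -1.4], [0, 0, 0, -2.8], [0, 0, 0, -4.2], [0, 0, 0, -5.6], [0, 0, 0, -7], [0, 0, 0, -8.4], [0, 0, 0, -9.8], [0, 0, 0, -11.2], [0, 0, 0, -12.6], [0, 0, 0, -14]])

```text
t: 9.2
tcp_pos: [0.5454, 0.1136, 0.0669]
eef_rot: [179.9, 0.1, 121.3]
contact_force: [3.1, 0.7, -0.6]
gripper_width: 0.0338
```

```bash
python3 st.py;python3 st.py
```

```text
9.2 [0.5454 0.1136 0.0669] [179.9367   0.0534 121.3076] F [ 3.119   0.7061 -0.6249] M [ 0.1601 -0.3579  0.0126] 0.03375269137425147 j6 -22.0713102037593 -0.1414248626679182
9.2 [0.5454 0.1136 0.0669] [179.9367   0.0534 121.3076] F [ 3.119   0.7061 -0.6249] M [ 0.1601 -0.3579  0.0126] 0.03375269137425147 j6 -22.0713102037593 -0.1414248626679182
```

Call:
send_rows(steps=[[0, 0, 0, -0.7], [0, 0, 0, -1.4], [0, 0, 0, -2.1], [0, 0, 0, -2.8], [0, 0, 0, -3.5], [0, 0, 0, -4.2], [0, 0, 0, -4.9], [0, 0, 0, -5.6], [0, 0, 0, -6.3], [0, 0, 0, -7]])

```text
t: 10.45
tcp_pos: [0.5455, 0.1136, 0.0669]
eef_rot: [179.9, 0.1, 114.3]
contact_force: [3.1, 0.2, -1.6]
gripper_width: 0.0339
```

```bash
python3 st.py
```

```text
10.45 [0.5455 0.1136 0.0669] [179.9185   0.0566 114.2601] F [ 3.1235  0.1754 -1.5752] M [ 0.1383 -0.3611  0.0399] 0.0339065922133285 j6 -15.008812044376503 -0.03874596208333969
```

Call:
send_rows(steps=[[0, 0, 0, -0.7], [0, 0, 0, -1.4], [0, 0, 0, -2.1], [0, 0, 0, -2.8], [0, 0, 0, -3.5], [0, 0, 0, -4.2], [0, 0, 0, -4.9], [0, 0, 0, -5.6], [0, 0, 0, -6.3], [0, 0, 0, -7]])

```text
t: 11.7
tcp_pos: [0.5456, 0.1137, 0.0669]
eef_rot: [179.9, 0.1, 107.2]
contact_force: [3.9, 0.7, -2.8]
gripper_width: 0.0338
```

Run:
```python
exec(open('st.py').read())
d=snap('wrist','w3.png')
```

```text
11.7 [0.5456 0.1137 0.0669] [179.9078   0.0621 107.2392] F [ 3.91    0.7081 -2.8152] M [ 0.1977 -0.5779  0.2637] 0.03384676986101905 j6 -7.965802717585386 0.1643699174746871
```

View pics/w3.png

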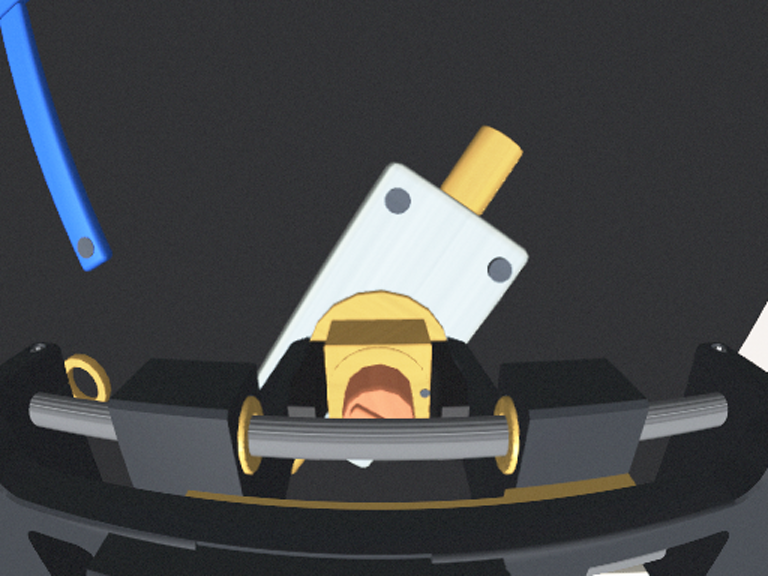

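Call:
send_rows(steps=[[0, 0, 0, -0.3], [0, 0, 0, -0.6], [0, 0, 0, -0.9], [0, 0, 0, -1.2], [0, 0, 0, -1.5], [0, 0, 0, -1.5], [0, 0, 0, -1.5], [0, 0, 0, -1.5], [0, 0, 0, -1.5], [0, 0, 0, -1.5]])

```text
t: 13.0
tcp_pos: [0.5457, 0.1137, 0.0669]
eef_rot: [179.9, 0.1, 105.7]
contact_force: [2.9, 1.2, -2.9]
gripper_width: 0.0339
```

```bash
cat > st2.py <<'E'
exec(open('st.py').read())
for i in range(3):
    d=snap('wrist')
    s=robot.state();print('M',s['torque'],s['eef_rot'][2])
E
python3 st2.py
```

```text
13.0 [0.5457 0.1137 0.0669] [179.9012   0.0632 105.7188] F [ 2.8583  1.218  -2.9402] M [ 0.1966 -0.5987  0.2108] 0.033919133068482446 j6 -6.439704037981202 0.21711411885917187
M [ 0.1722 -0.6433  0.2163] 105.71557675629137
M [ 0.2198 -0.6062  0.2321] 105.71817759967621
M [ 0.1593 -0.5709  0.2262] 105.71800551465854
```

Call:
send_rows(steps=[[0, 0, 0, -0.3], [0, 0, 0, -0.6], [0, 0, 0, -0.9], [0, 0, 0, -1.2], [0, 0, 0, -1.5], [0, 0, 0, -1.5], [0, 0, 0, -1.5], [0, 0, 0, -1.5], [0, 0, 0, -1.5], [0, 0, 0, -1.5]])

```text
t: 14.4
tcp_pos: [0.5457, 0.1137, 0.0669]
eef_rot: [179.9, 0.1, 104.2]
contact_force: [4.2, 1.4, -3.7]
gripper_width: 0.0337
```

```bash
python3 st2.py
```

```text
14.4 [0.5457 0.1137 0.0669] [179.8962   0.064  104.2188] F [ 4.19    1.4407 -3.6775] M [ 0.1705 -0.6418  0.2324] 0.03367626977369572 j6 -4.9375139406272135 0.21711476147174835
M [ 0.2003 -0.6969  0.2586] 104.22030117866196
M [ 0.2622 -0.6664  0.1904] 104.21837184788548
M [ 0.2011 -0.671   0.2311] 104.21766922858453
```

Call:
send_rows(steps=[[0, 0, 0, -0.3], [0, 0, 0, -0.6], [0, 0, 0, -0.9], [0, 0, 0, -1.2], [0, 0, 0, -1.5], [0, 0, 0, -1.8], [0, 0, 0, -2.0], [0, 0, 0, -2], [0, 0, 0, -2], [0, 0, 0, -2]])

```text
t: 15.8
tcp_pos: [0.5457, 0.1137, 0.0669]
eef_rot: [179.9, 0.1, 102.2]
contact_force: [4.7, 1.7, -3.8]
gripper_width: 0.0342
```

```bash
python3 st2.py
python3 - <<'E'
from h import *
d=snap('wrist','w4.png')
E
```

```text
15.8 [0.5457 0.1137 0.0669] [179.8917   0.0617 102.2143] F [ 4.6917  1.7104 -3.8374] M [ 0.2056 -0.6583  0.2254] 0.03417821445748871 j6 -2.9307041357844876 0.2304215496405959
M [ 0.1543 -0.6215  0.2765] 102.21553027221852
M [ 0.19   -0.6688  0.2107] 102.2147360481348
M [ 0.1741 -0.6331  0.1884] 102.21632921932274
```

View pics/w4.png

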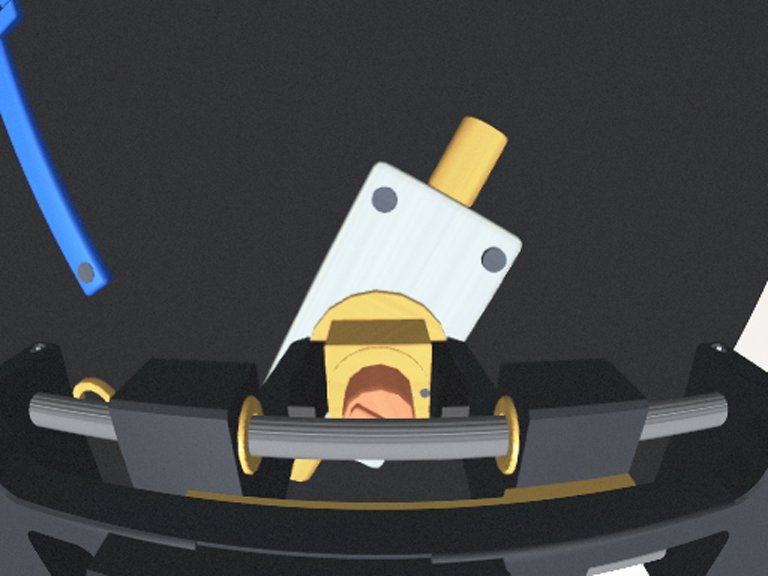

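Call:
send_rows(steps=[[0, 0, 0, -0.3], [0, 0, 0, -0.6], [0, 0, 0, -0.9], [0, 0, 0, -1.2], [0, 0, 0, -1.2], [0, 0, 0, -1.2], [0, 0, 0, -1.2], [0, 0, 0, -1.2], [0, 0, 0, -1.2], [0, 0, 0, -1.2]])

```text
t: 17.25
tcp_pos: [0.5458, 0.1137, 0.0669]
eef_rot: [179.9, 0.1, 101.0]
contact_force: [4.9, 1.7, -3.6]
gripper_width: 0.034
```

```bash
python3 st2.py
```

```text
17.25 [0.5458 0.1137 0.0669] [179.8892   0.063  101.0161] F [ 4.8759  1.7358 -3.6392] M [ 0.1782 -0.7451  0.2183] 0.03404306775644641 j6 -1.728400410831669 0.21753160748630762
M [ 0.1722 -0.705   0.2442] 101.01603862401754
M [ 0.2196 -0.7771  0.1918] 101.019265890192
M [ 0.1918 -0.7302  0.2439] 101.01645003407462
```

Call:
send_rows(steps=[[0, 0, 0, -0.3], [0, 0, 0, -0.6], [0, 0, 0, -0.9], [0, 0, 0, -1.2], [0, 0, 0, -1.2], [0, 0, 0, -1.2], [0, 0, 0, -1.2], [0, 0, 0, -1.2], [0, 0, 0, -1.2], [0, 0, 0, -1.2]])

```text
t: 18.65
tcp_pos: [0.5457, 0.1137, 0.0669]
eef_rot: [179.9, 0.1, 99.8]
contact_force: [3.2, 2.5, -3.9]
gripper_width: 0.034
```

```bash
python3 st2.py
python3 - <<'E'
from h import *
d=snap('wrist','w5.png')
E
```

```text
18.65 [0.5457 0.1137 0.0669] [179.8912   0.0645  99.8197] F [ 3.19    2.4856 -3.8534] M [ 0.1927 -0.7176  0.5437] 0.033961105347629604 j6 -0.5264944750665077 0.5717678926885128
M [ 0.1512 -0.7216  0.5822] 99.81804003089842
M [ 0.1677 -0.7404  0.5418] 99.81535740551523
M [ 0.1933 -0.7756  0.5854] 99.81319234818666
```

View pics/w5.png

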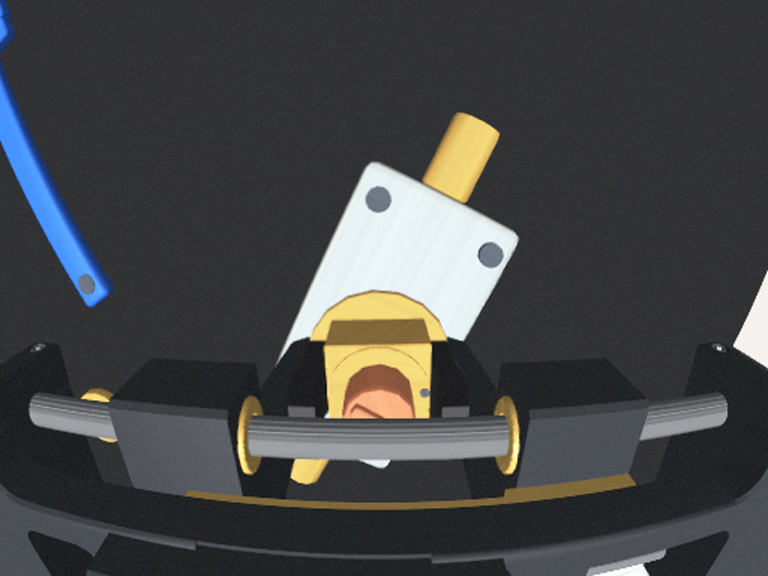

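The torque jumped from 0.22 to 0.56 N m at yaw 99.8, so the nut is finger-tight. I'm releasing it here.

Call:
send_rows(steps=[[0, 0, 0, 0], [0, 0, 0, 0], [0, 0, 0, 0], [0, 0, 0, 0], [0, 0, 0.01, 0], [0, 0, 0.03, 0], [0, 0, 0.06, 0], [0, 0, 0.09, 0], [0, 0, 0.12, 0], [0, 0, 0.137, 0]], hand=0.075)

```text
t: 20.1
tcp_pos: [0.5467, 0.1138, 0.2066]
eef_rot: [179.7, 0.1, 99.8]
contact_force: [0.8, -0.0, -0.7]
gripper_width: 0.075
```

Run:
```python
exec(open('st.py').read())
d=snap('wrist','w6.png')
c=proj(d,[.5449,.1135,.086]);print(c)
cx,cy=map(int,c);r=50
cv2.imwrite('pics/w6c.png',cv2.resize(d['frame'][cy-r:cy+r,cx-r:cx+r,::-1],None,fx=6,fy=6,interpolation=cv2.INTER_CUBIC))
np.savez('w6.npz',K=d['intrinsics'],E=d['extrinsics'],o=[cx-r,cy-r])
```

```text
20.1 [0.5467 0.1138 0.2066] [179.7034   0.0665  99.8138] F [ 0.8395 -0.0313 -0.6533] M [-0.0856  0.0535 -0.0348] 0.07495949358319651 j6 -0.542344822377418 -0.0004090409947821172
[249.1479 183.4626]
```

View pics/w6c.png

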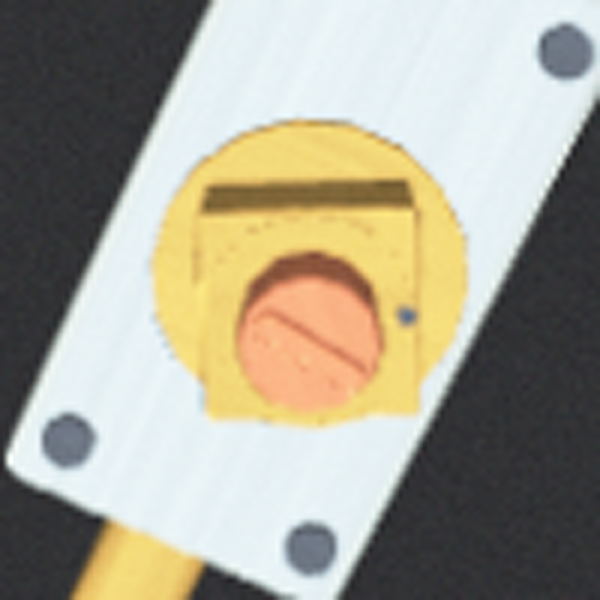

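```bash
cat > meas.py <<'E'
from h import *
np.set_printoptions(precision=4,suppress=True)
def meas(fn,C,m,rib=None,fx=6):
    n=np.load(fn);d=dict(intrinsics=n['K'],extrinsics=n['E'],fish=True);o=n['o']
    f=lambda p,z:atz(d,(o[0]+(p[0]-2.5)/fx,o[1]+(p[1]-2.5)/fx),z)
    C=[f(p,.086) for p in C];c=np.mean(C,0)
    for i in range(4):
        e=C[(i+1)%4]-C[i];print(np.hypot(*e[:2]),np.degrees(np.arctan2(e[1],e[0])))
    m=f(m,.086);print('c',c,'mark',np.degrees(np.arctan2(*(m-c)[[1,0]])),np.hypot(*(m-c)[:2]))
    if rib: a,b=f(rib[0],.103),f(rib[1],.103);print('rib',np.degrees(np.arctan2(*(b-a)[[1,0]])))
E
python3 - <<'E'
from meas import *
meas('w6.npz',[(202,212),(417,207),(420,413),(210,418)],(407,316),[(262,318),(372,372)])
d=snap('top')
f=lambda u,v,z:atz(d,(295+(u-2.3)/5.6,110+(v-2.3)/5.6),z)
t=(f(257,112,.01)+f(340,125,.01))/2; h=f(242,468,.01); e=f(243,488,.01)
print('tips',t,'hole',h,'end',e,'len',np.hypot(*(t-e)[:2]),'ang',np.degrees(np.arctan2(*(t-e)[[1,0]])))
u=(t-e)/np.hypot(*(t-e)[:2]);print('jaw',t-.02*u,'grip',t-.13*u,e+.1*u)
E
```

```text
0.03274192457631043 11.08105332607827
0.03302849829530444 -78.53584610259597
0.033024801164772 -168.86387466657206
0.03305956119966475 100.97356187015876
c [0.5465 0.1123 0.086 ] mark 8.528125297521955 0.014648891873065065
rib -17.358433782002518
tips [ 0.6365 -0.2872  0.01  ] hole [ 0.4236 -0.245   0.01  ] end [ 0.4115 -0.2451  0.01  ] len 0.22886851891659482 ang -10.604073988557884
jaw [ 0.6168 -0.2836  0.01  ] grip [ 0.5087 -0.2633  0.01  ] [ 0.5098 -0.2635  0.01  ]
```

Call:
send_rows(steps=[[-0.004, -0.038, 0, -10], [-0.008, -0.076, 0, -20], [-0.012, -0.114, 0, -30], [-0.016, -0.152, 0, -40], [-0.02, -0.19, 0, -50], [-0.023, -0.228, 0, -60], [-0.027, -0.266, 0, -70], [-0.031, -0.304, 0, -80], [-0.035, -0.342, 0, -90], [-0.037, -0.377, 0, -100]])

```text
t: 21.45
tcp_pos: [0.5091, -0.2639, 0.2049]
eef_rot: [179.7, 0.2, -0.5]
contact_force: [0.5, 0.2, 0.0]
gripper_width: 0.0748
```

Run:
```python
exec(open('st.py').read())
d=snap('wrist','w7.png')
for q,z in [('wrench',0),('wrench_grip',.005)]:
    for r in optics.pinpoint(q,'wrist')[:3]: print(q,r['location'],round(r['score'],2),atz(d,r['location'],z))
np.savez('w7.npz',K=d['intrinsics'],E=d['extrinsics'])
```

```text
21.45 [ 0.5091 -0.2639  0.2049] [179.6938   0.2017  -0.5348] F [0.5084 0.1697 0.0004] M [ 0.0326  0.1584 -0.0104] 0.07476036865439573 j6 61.010930540210126 -1.0144398361444473
wrench [350.6, 43.7] 0.56 [ 0.6604 -0.3857  0.    ]
wrench_grip [249.8, 161.3] 0.89 [ 0.5156 -0.2635  0.005 ]
wrench_grip [151.2, 82.8] 0.71 [ 0.6134 -0.1481  0.005 ]
```

View pics/w7.png

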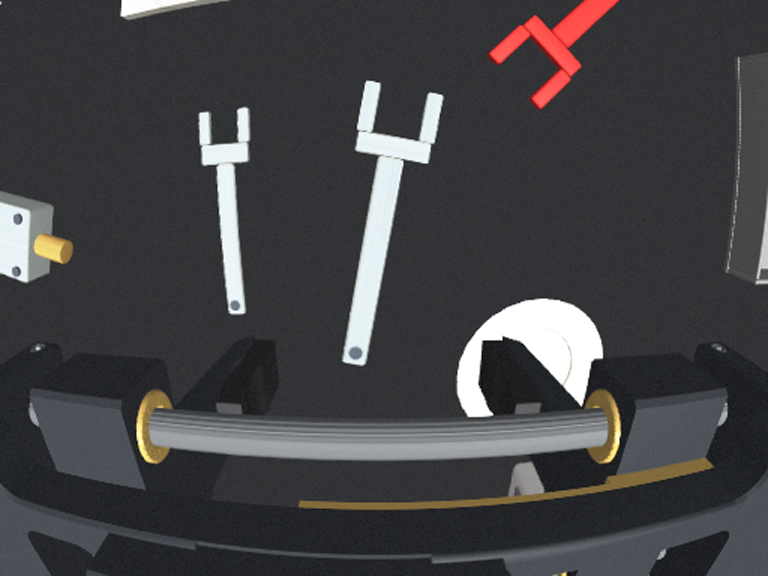

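Run:
```python
from h import *
np.set_printoptions(precision=4,suppress=True)
n=np.load('w7.npz');d=dict(intrinsics=n['K'],extrinsics=n['E'],fish=True)
f=lambda u,v:atz(d,((u-.25)/1.5,(v-.25)/1.5),.01)
t=(f(373,82)+f(435,94))/2;e=f(354,363);h0=f(390,158);th=(f(371,133)+f(426,142))/2
an=lambda a,b:np.degrees(np.arctan2(*(a-b)[[1,0]]))
print(t,e,np.hypot(*(t-e)[:2]),an(t,e),an(h0,e),an(t,h0),np.hypot(*(t-h0)[:2]))
u=(t-e)/np.hypot(*(t-e)[:2]);print('jaw',t-.02*u,e+.21*u,'grip',t-.13*u,e+.1*u)
```

```text
[ 0.6355 -0.2865  0.01  ] [ 0.4134 -0.2445  0.01  ] 0.226052367463012 -10.701568430041164 -10.436382097419113 -11.52277165627269 0.055182209659145935
jaw [ 0.6158 -0.2828  0.01  ] [ 0.6197 -0.2835  0.01  ] grip [ 0.5078 -0.2624  0.01  ] [ 0.5116 -0.2631  0.01  ]
```

Call:
send_rows(steps=[[0.0005, 0.001, -0.01, -5], [0.0005, 0.001, -0.04, -10], [0.0005, 0.001, -0.07, -10], [0.0005, 0.001, -0.1, -10], [0.0005, 0.001, -0.13, -10], [0.0005, 0.001, -0.16, -10], [0.0005, 0.001, -0.18, -10], [0.0005, 0.001, -0.193, -10], [0.0005, 0.001, -0.2, -10], [0.0005, 0.001, -0.2, -10]], hand=0.05)

```text
t: 22.85
tcp_pos: [0.5099, -0.263, 0.0051]
eef_rot: [179.7, 0.2, -10.3]
contact_force: [-0.4, 0.3, 0.0]
gripper_width: 0.0501
```

Run:
```python
exec(open('st.py').read())
d=snap('wrist','w8.png')
```

```text
22.85 [ 0.5099 -0.263   0.0051] [179.7005   0.194  -10.2589] F [-0.3886  0.2789  0.0278] M [-0.0092  0.1245 -0.0227] 0.05007287466946753 j6 71.02748677664638 -0.000937257100304123
```

View pics/w8.png

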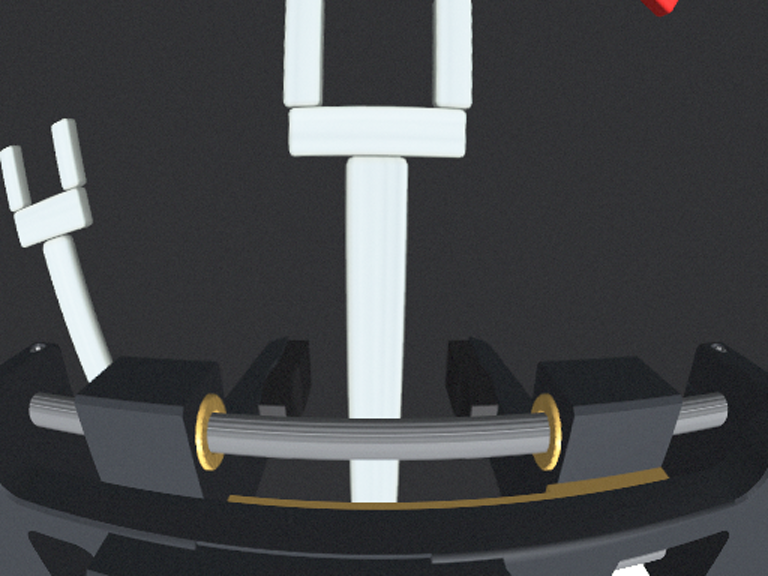

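Call:
send_rows(steps=[[0, 0, -0.002, 0], [0, 0, -0.002, 0], [0, 0, -0.002, 0], [0, 0, -0.002, 0], [0, 0, -0.002, 0], [0, 0, -0.002, 0], [0, 0, -0.002, 0], [0, 0, -0.002, 0], [0, 0, 0.005, 0], [0, 0, 0.02, 0]], hand=0.01, grip_force=50)

```text
t: 24.15
tcp_pos: [0.5086, -0.2625, 0.0245]
eef_rot: [179.7, 0.4, -10.3]
contact_force: [0.5, -0.2, -3.8]
gripper_width: 0.0188
```

```bash
python3 st.py
```

```text
24.15 [ 0.5086 -0.2625  0.0245] [179.7391   0.3599 -10.2558] F [ 0.5285 -0.1646 -3.8024] M [ 0.0181  0.2131 -0.0077] 0.018826314082688353 j6 70.99973288846898 0.004231873608659953
```

Call:
send_rows(steps=[[0, 0, 0.05, 0], [0, 0.01, 0.1, 5], [0.0, 0.04, 0.14, 15], [0.01, 0.07, 0.14, 25], [0.015, 0.1, 0.14, 35], [0.02, 0.13, 0.14, 45], [0.03, 0.155, 0.14, 55], [0.035, 0.18, 0.14, 65], [0.04, 0.2, 0.14, 75], [0.045, 0.21, 0.14, 85]])

```text
t: 25.4
tcp_pos: [0.5533, -0.0516, 0.1648]
eef_rot: [179.7, 0.4, 75.1]
contact_force: [-0.3, 0.4, -3.7]
gripper_width: 0.0191
```

Run:
```python
exec(open('st.py').read())
d=snap('wrist','w9.png')
```

```text
25.4 [ 0.5533 -0.0516  0.1648] [179.7421   0.3687  75.1353] F [-0.2555  0.3631 -3.6836] M [-0.1419  0.1149 -0.077 ] 0.01909959634740401 j6 7.41791344861978 1.3506043329834938
```

View pics/w9.png

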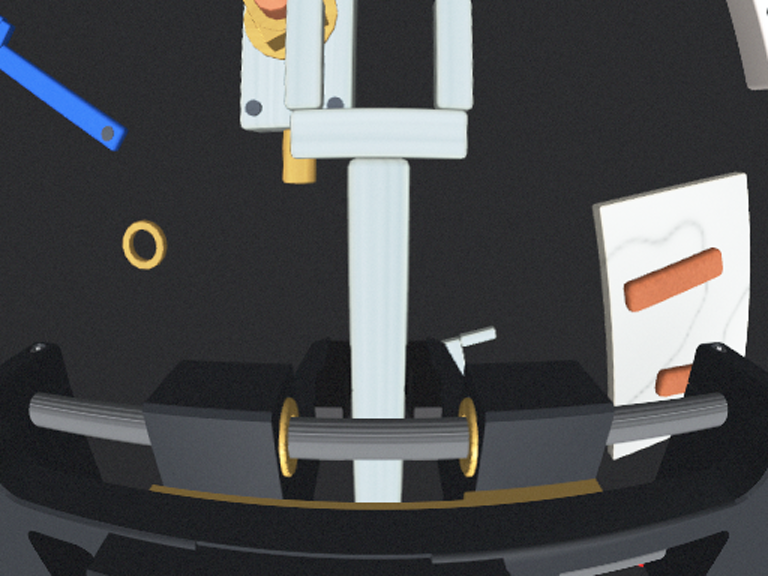

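Run:
```python
from h import *
np.set_printoptions(precision=4,suppress=True)
d=snap('wrist');s=robot.state();p=s['tcp_pos'];y=np.radians(s['eef_rot'][2])
R=np.array([[np.cos(y),np.sin(y)],[-np.sin(y),np.cos(y)]])
for nm,(u,v) in dict(thL=(322,108),thR=(434,108),barL=(292,140),barR=(466,140),hL=(348,160),hR=(408,160),hL2=(349,390),hR2=(403,390),prLt=(322,3),prRt=(434,3),prLo=(289,3),prRo=(470,3)).items():
    w=atz(d,((u-.25)/1.5,(v-.25)/1.5),p[2]+.007);print(nm,R@(w[:2]-p[:2])*1000)
```

```text
thL [87.9654 17.5339]
thR [ 88.3274 -16.5484]
barL [78.1973 26.8218]
barR [ 78.773  -26.6923]
hL [71.697   9.4986]
hR [71.8805 -8.8266]
hL2 [-6.8294  9.8089]
hR2 [-6.6781 -9.2963]
prLt [122.5123  18.1182]
prRt [122.9235 -16.4382]
prLo [123.1342  28.5157]
prRo [123.8918 -27.8163]
```

Call:
send_rows(steps=[[0.003, 0.012, 0, 6], [0.006, 0.025, 0, 12], [0.009, 0.04, 0, 18], [0.0117, 0.0571, 0, 24.7], [0.0117, 0.0571, -0.01, 24.7], [0.0117, 0.0571, -0.02, 24.7], [0.0117, 0.0571, -0.03, 24.7], [0.0117, 0.0571, -0.035, 24.7], [0.0117, 0.0571, -0.035, 24.7], [0.0117, 0.0571, -0.035, 24.7]])

```text
t: 26.75
tcp_pos: [0.5656, 0.0053, 0.1301]
eef_rot: [179.7, 0.4, 99.5]
contact_force: [-0.3, -0.9, -3.7]
gripper_width: 0.019
```

Run:
```python
exec(open('st.py').read())
d=snap('wrist','w10.png')
d=snap('top');f=d['frame'][:,:,::-1]
cv2.imwrite('pics/t10.png',cv2.resize(f[117:217,190:310],None,fx=5,fy=5,interpolation=cv2.INTER_CUBIC))
```

```text
26.75 [0.5656 0.0053 0.1301] [179.6934   0.3638  99.5289] F [-0.3455 -0.9116 -3.7169] M [-0.0929  0.0415 -0.0246] 0.01898409151415769 j6 -11.161445247163607 0.0025461261975578964
```

View pics/w10.png

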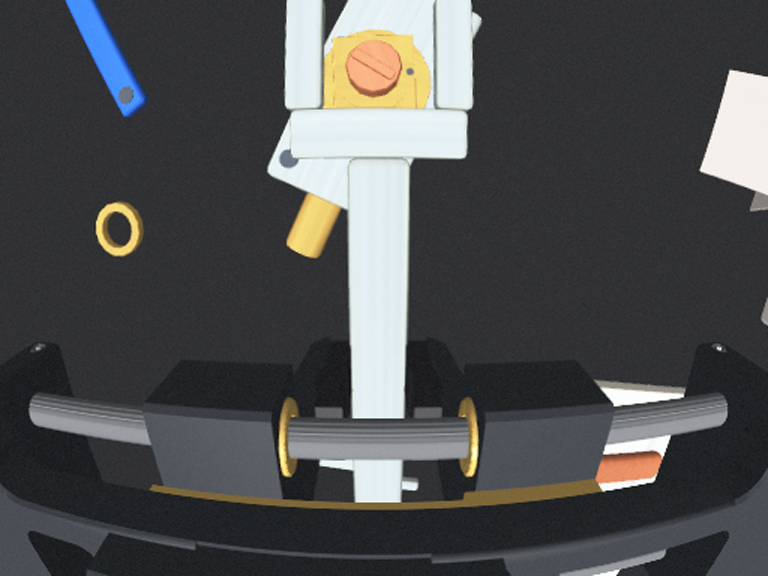

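View pics/t10.png

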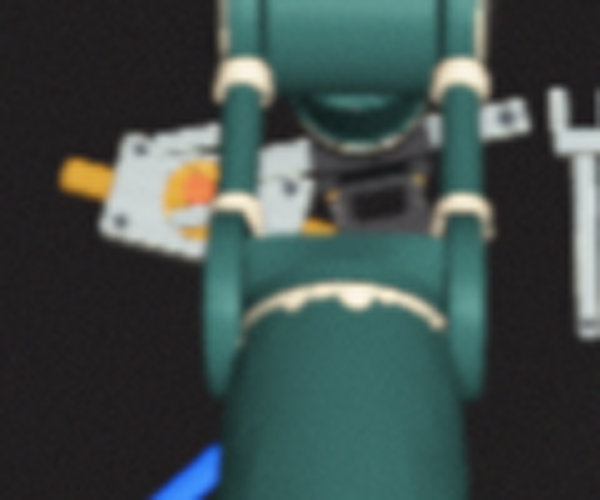

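Run:
```python
from h import *
np.set_printoptions(precision=4,suppress=True)
d=snap('wrist');s=robot.state();p=s['tcp_pos'];y=np.radians(s['eef_rot'][2])
f=d['frame'][:,:,::-1];cv2.imwrite('pics/w10c.png',cv2.resize(f[0:90,180:325],None,fx=5.5,fy=5.5,interpolation=cv2.INTER_CUBIC))
R=np.array([[np.cos(y),np.sin(y)],[-np.sin(y),np.cos(y)]])
for nm,(u,v,z) in dict(thL=(323,108,.137),thR=(434,108,.137),tL=(325,3,.137),tR=(434,3,.137),stub=(373,68,.103),nL=(333,72,.086),nR=(415,72,.086),nTL=(333,37,.086),nTR=(412,37,.086)).items():
    w=atz(d,((u-.25)/1.5,(v-.25)/1.5),z);print(nm,R@(w[:2]-p[:2])*1000)
```

```text
thL [87.0946 16.772 ]
thR [ 87.1212 -17.0561]
tL [121.6386  16.3693]
tR [121.76   -17.2972]
stub [106.3579   1.6915]
nL [108.3017  18.4312]
nR [108.2372 -15.7197]
nTL [123.9994  18.5129]
nTR [123.8947 -14.5324]
```

View pics/w10c.png

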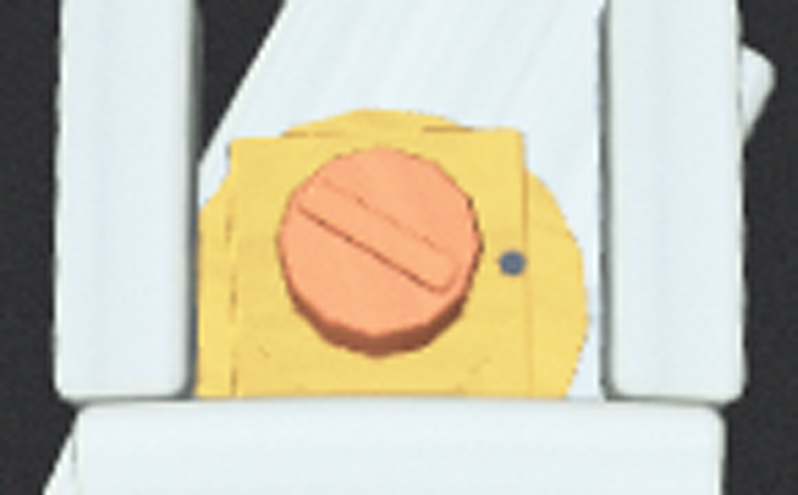

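Call:
send_rows(steps=[[-0.0013, 0, 0, 0.2], [-0.0013, 0, 0, 0.2], [-0.0013, 0, -0.01, 0.2], [-0.0013, 0, -0.02, 0.2], [-0.0013, 0, -0.03, 0.2], [-0.0013, 0, -0.036, 0.2], [-0.0013, 0, -0.039, 0.2], [-0.0013, 0, -0.039, 0.2], [-0.0013, 0, -0.039, 0.2], [-0.0013, 0, -0.039, 0.2]])

```text
t: 28.15
tcp_pos: [0.5648, 0.0054, 0.0918]
eef_rot: [179.6, 0.4, 99.7]
contact_force: [-0.2, -0.0, -2.9]
gripper_width: 0.019
```

Run:
```python
exec(open('st.py').read())
d=snap('wrist')
f=d['frame'][:,:,::-1];cv2.imwrite('pics/w11c.png',cv2.resize(f[0:90,180:325],None,fx=5.5,fy=5.5,interpolation=cv2.INTER_CUBIC))
```

```text
28.15 [0.5648 0.0054 0.0918] [179.6247   0.3789  99.7492] F [-0.2116 -0.0001 -2.8703] M [-0.148   0.0578  0.0219] 0.018994420807260007 j6 -11.346819118767268 0.0037606002297252417
```

View pics/w11c.png

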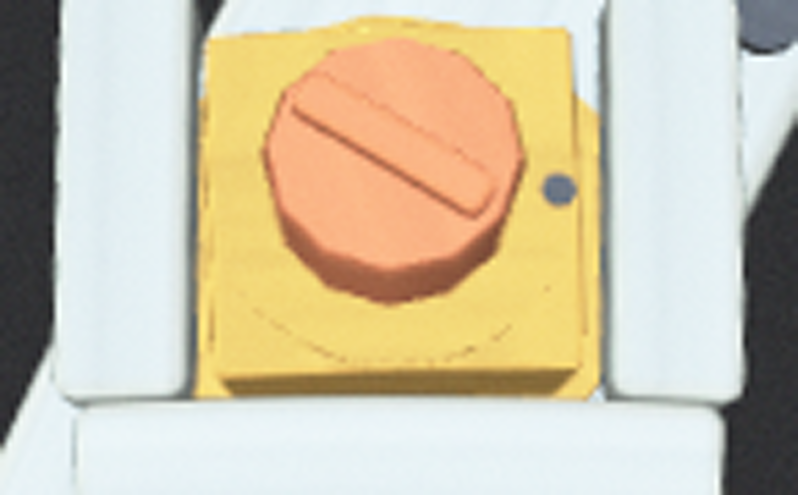

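Call:
send_rows(steps=[[0.001, 0.0002, 0, 0.7], [0.0023, 0.0004, 0, 1.4], [0.0023, 0.0004, 0, 1.4], [0.0023, 0.0004, -0.002, 1.4], [0.0023, 0.0004, -0.004, 1.4], [0.0023, 0.0004, -0.006, 1.4], [0.0023, 0.0004, -0.008, 1.4], [0.0023, 0.0004, -0.01, 1.4], [0.0023, 0.0004, -0.01, 1.4], [0.0023, 0.0004, -0.01, 1.4]])

```text
t: 29.45
tcp_pos: [0.5671, 0.0058, 0.0818]
eef_rot: [179.6, 0.4, 101.1]
contact_force: [0.4, 0.6, -3.0]
gripper_width: 0.0192
```

Run:
```python
exec(open('st.py').read())
d=snap('wrist')
f=d['frame'][:,:,::-1];cv2.imwrite('pics/w12c.png',cv2.resize(f[0:90,180:325],None,fx=5.5,fy=5.5,interpolation=cv2.INTER_CUBIC))
```

```text
29.45 [0.5671 0.0058 0.0818] [179.6231   0.3781 101.1438] F [ 0.4302  0.6384 -2.9537] M [-0.1058  0.0247 -0.0136] 0.01920699942071036 j6 -12.699280271606083 0.000713530789653305
```

View pics/w12c.png

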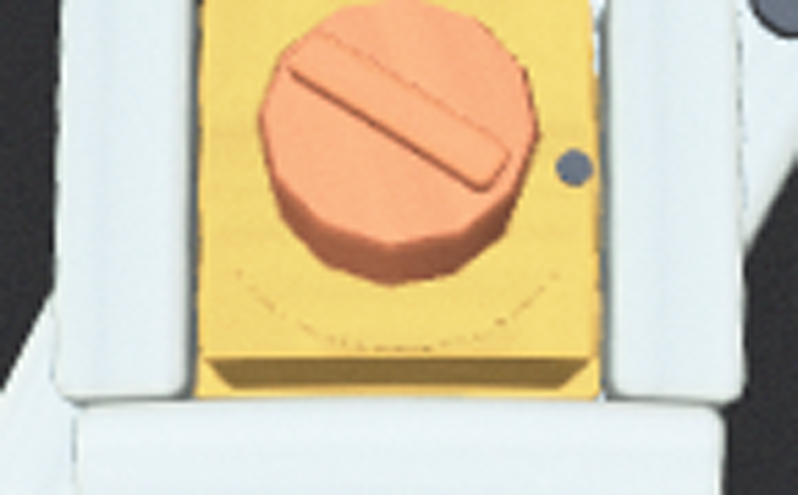

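Call:
send_rows(steps=[[0, 0, -0.002, 0], [0, 0, -0.004, 0], [0, 0, -0.006, 0], [0, 0, -0.008, 0], [0, 0, -0.01, 0], [0, 0, -0.012, 0], [0, 0, -0.014, 0], [0, 0, -0.0155, 0], [0, 0, -0.0155, 0], [0, 0, -0.0155, 0]])

```text
t: 30.75
tcp_pos: [0.5672, 0.0058, 0.0665]
eef_rot: [179.6, 0.4, 101.1]
contact_force: [0.4, 0.4, -3.0]
gripper_width: 0.0188
```

```bash
python3 st.py
```

```text
30.75 [0.5672 0.0058 0.0665] [179.6083   0.379  101.1472] F [ 0.4449  0.3605 -2.9637] M [-0.0548  0.0327 -0.0284] 0.018771191248187352 j6 -12.690102381536484 0.014171707152854651
```

```bash
cat > arc.py <<'E'
import numpy as np,sys
N=np.array([.5456,.1136])
def arc(p,tot,n=10,k=10):
    r=np.array(p)-N
    for i in range(1,n+1):
        a=tot*min(i,k)/k;t=np.radians(a);R=np.array([[np.cos(t),-np.sin(t)],[np.sin(t),np.cos(t)]])
        q=R@r-r;print([round(q[0],4),round(q[1],4),0,round(a,2)],end=',')
    print()
E
python3 -c "
from arc import *
arc((.5672,.0058),-30)"
```

```text
[np.float64(-0.0057), np.float64(-0.001), 0, -3.0],[np.float64(-0.0114), np.float64(-0.0017), 0, -6.0],[np.float64(-0.0171), np.float64(-0.0021), 0, -9.0],[np.float64(-0.0229), np.float64(-0.0021), 0, -12.0],[np.float64(-0.0286), np.float64(-0.0019), 0, -15.0],[np.float64(-0.0344), np.float64(-0.0014), 0, -18.0],[np.float64(-0.0401), np.float64(-0.0006), 0, -21.0],[np.float64(-0.0457), np.float64(0.0005), 0, -24.0],[np.float64(-0.0513), np.float64(0.0019), 0, -27.0],[np.float64(-0.0568), np.float64(0.0036), 0, -30.0],
```

Call:
send_rows(steps=[[-0.0057, -0.001, 0, -3], [-0.0114, -0.0017, 0, -6], [-0.0171, -0.0021, 0, -9], [-0.0229, -0.0021, 0, -12], [-0.0286, -0.0019, 0, -15], [-0.0344, -0.0014, 0, -18], [-0.0401, -0.0006, 0, -21], [-0.0457, 0.0005, 0, -24], [-0.0513, 0.0019, 0, -27], [-0.0568, 0.0036, 0, -30]])

```text
t: 32.0
tcp_pos: [0.5129, 0.009, 0.0677]
eef_rot: [179.3, 0.3, 71.1]
contact_force: [4.0, -0.8, -3.9]
gripper_width: 0.0191
```

Run:
```python
exec(open('st.py').read())
d=snap('wrist','w13.png')
from arc import *
arc(s['tcp_pos'][:2],-27)
```

```text
32.0 [0.5129 0.009  0.0677] [179.2779   0.3267  71.1295] F [ 3.9716 -0.7622 -3.885 ] M [-0.2489 -0.6039  0.3532] 0.019084551483130867 j6 17.86892898202921 -0.05959656089544296
[np.float64(-0.0049), np.float64(0.0017), 0, -2.7],[np.float64(-0.0097), np.float64(0.0035), 0, -5.4],[np.float64(-0.0144), np.float64(0.0056), 0, -8.1],[np.float64(-0.019), np.float64(0.008), 0, -10.8],[np.float64(-0.0235), np.float64(0.0105), 0, -13.5],[np.float64(-0.0279), np.float64(0.0133), 0, -16.2],[np.float64(-0.0321), np.float64(0.0162), 0, -18.9],[np.float64(-0.0362), np.float64(0.0194), 0, -21.6],[np.float64(-0.0401), np.float64(0.0227), 0, -24.3],[np.float64(-0.0439), np.float64(0.0262), 0, -27.0],
```

View pics/w13.png

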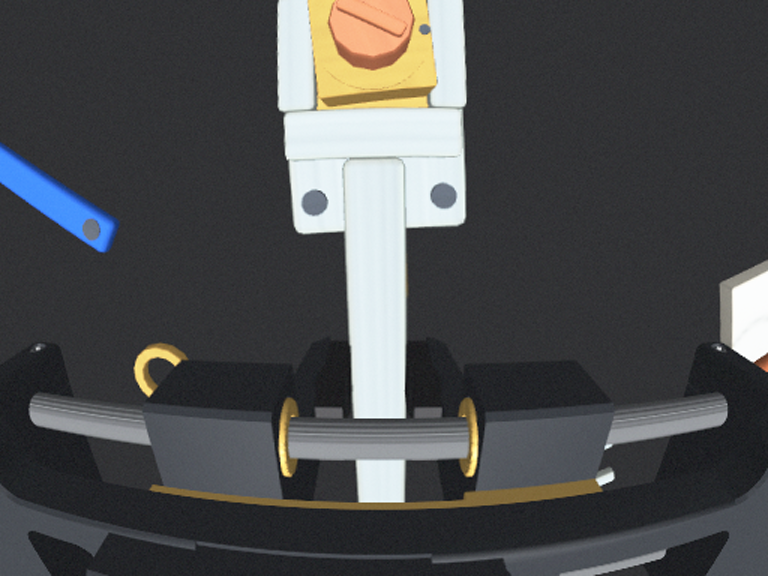

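Call:
send_rows(steps=[[-0.006, 0.002, 0, -2.7], [-0.011, 0.004, 0, -5.4], [-0.016, 0.0065, 0, -8.1], [-0.021, 0.009, 0, -10.8], [-0.0255, 0.0115, 0, -13.5], [-0.0299, 0.0143, 0, -16.2], [-0.0341, 0.0172, 0, -18.9], [-0.0382, 0.0204, 0, -21.6], [-0.0421, 0.0237, 0, -24.3], [-0.0454, 0.0272, 0, -27]])

```text
t: 33.3
tcp_pos: [0.4689, 0.036, 0.0684]
eef_rot: [179.1, 0.2, 44.0]
contact_force: [5.0, -2.9, -5.1]
gripper_width: 0.0191
```

Run:
```python
exec(open('st.py').read())
d=snap('wrist','w14.png')
f=d['frame'][:,:,::-1];cv2.imwrite('pics/w14c.png',cv2.resize(f[0:90,180:325],None,fx=5.5,fy=5.5,interpolation=cv2.INTER_CUBIC))
np.savez('w14.npz',K=d['intrinsics'],E=d['extrinsics'],o=[180,0])
```

```text
33.3 [0.4689 0.036  0.0684] [179.1013   0.1768  44.0473] F [ 5.0097 -2.8887 -5.0733] M [-0.5582 -0.5718  0.3189] 0.019102891039933782 j6 48.50630353487871 -0.15354850329458714
```

View pics/w14c.png

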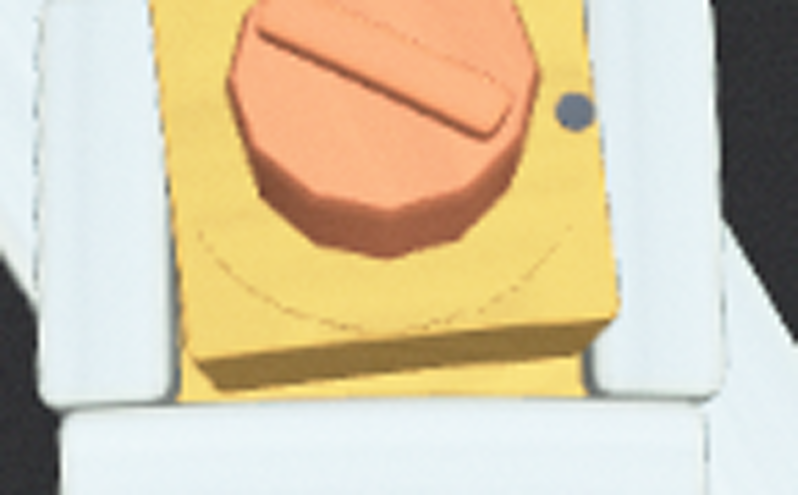

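Run:
```python
from h import *
n=np.load('w14.npz');d=dict(intrinsics=n['K'],extrinsics=n['E'],fish=True)
f=lambda u,v,z=.086:atz(d,(180+(u-2.25)/5.5,(v-2.25)/5.5),z)
an=lambda a,b:np.degrees(np.arctan2(*(b-a)[[1,0]]))
A,B=f(195,355),f(617,318)
print('near',an(A,B)+90,np.hypot(*(B-A)[:2]),'left',an(A,f(155,30)),'right',an(B,f(585,30)))
c=(A+B)/2; e=(B-A)/np.linalg.norm(B-A); nrm=np.array([-e[1],e[0],0]); c=c+nrm*np.hypot(*(B-A)[:2])/2; print(c,'mark',an(c,f(574,112)))
N=np.array([.5456,.1136,.086]);print(an(N,f(574,112)))
print('wrench L',an(f(170,380,.075),f(160,20,.075)),'bar',an(f(70,405,.075),f(700,398,.075))+90)
```

```text
near 49.493812858887985 0.03253771233689988 left 51.05621971583788 right 49.50907943325905
[0.54600361 0.11087292 0.086     ] mark -37.22869981616045
-43.836438140414785
wrench L 46.01382474496457 bar 44.68470964718683
```

```bash
python3 -c "
from arc import *
arc((.4689,.036),-8.5,10,8)"
```

```text
[np.float64(-0.0014), np.float64(0.0014), 0, -1.06],[np.float64(-0.0028), np.float64(0.0029), 0, -2.12],[np.float64(-0.0042), np.float64(0.0044), 0, -3.19],[np.float64(-0.0055), np.float64(0.0059), 0, -4.25],[np.float64(-0.0069), np.float64(0.0074), 0, -5.31],[np.float64(-0.0081), np.float64(0.009), 0, -6.38],[np.float64(-0.0094), np.float64(0.0106), 0, -7.44],[np.float64(-0.0106), np.float64(0.0122), 0, -8.5],[np.float64(-0.0106), np.float64(0.0122), 0, -8.5],[np.float64(-0.0106), np.float64(0.0122), 0, -8.5],
```

Call:
send_rows(steps=[[-0.002, 0.0019, 0, -1.06], [-0.004, 0.0039, 0, -2.12], [-0.0057, 0.0058, 0, -3.19], [-0.007, 0.0073, 0, -4.25], [-0.0083, 0.0088, 0, -5.31], [-0.0095, 0.0104, 0, -6.38], [-0.0108, 0.012, 0, -7.44], [-0.012, 0.0136, 0, -8.5], [-0.012, 0.0136, 0, -8.5], [-0.012, 0.0136, 0, -8.5]])

```text
t: 34.6
tcp_pos: [0.458, 0.049, 0.0688]
eef_rot: [179.0, 0.1, 35.5]
contact_force: [4.5, -4.4, -6.3]
gripper_width: 0.0189
```

Run:
```python
exec(open('st.py').read())
r=s['tcp_pos'][:2]-np.array([.5456,.1136]);print(np.hypot(*r),np.degrees(np.arctan2(r[1],r[0])))
d=snap('wrist')
f=d['frame'][:,:,::-1];cv2.imwrite('pics/w15c.png',cv2.resize(f[0:90,180:325],None,fx=5.5,fy=5.5,interpolation=cv2.INTER_CUBIC))
np.savez('w15.npz',K=d['intrinsics'],E=d['extrinsics'],o=[180,0])
```

```text
34.6 [0.458  0.049  0.0688] [178.9518   0.0918  35.5473] F [ 4.4908 -4.3643 -6.2651] M [-0.6983 -0.3839  0.1295] 0.01892926182456794 j6 58.9115617382659 0.1632873946800828
0.1088360114798446 -143.5833113479176
```

View pics/w15c.png

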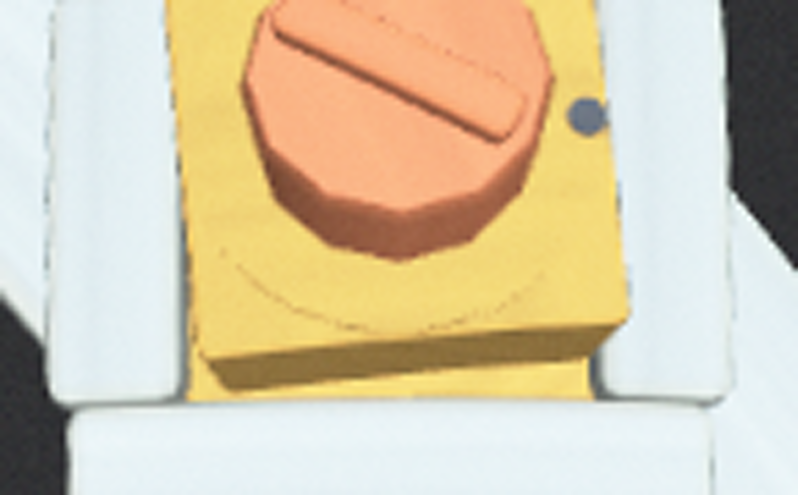

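Run:
```python
from h import *
n=np.load('w15.npz');d=dict(intrinsics=n['K'],extrinsics=n['E'],fish=True)
f=lambda u,v,z=.086:atz(d,(180+(u-2.25)/5.5,(v-2.25)/5.5),z)
an=lambda a,b:np.degrees(np.arctan2(*(b-a)[[1,0]]))
A,B=f(205,355),f(628,318)
print('near',an(A,B)+90,np.hypot(*(B-A)[:2]),'left',an(A,f(170,30)),'right',an(B,f(602,30)))
c=(A+B)/2; e=(B-A)/np.linalg.norm(B-A); nrm=np.array([-e[1],e[0],0]); c=c+nrm*np.hypot(*(B-A)[:2])/2; print(c,'mark',an(c,f(587,117)))
```

```text
near 41.11025136088445 0.03275666931755002 left 41.723428693453876 right 39.856001631390434
[0.5459641  0.11118279 0.086     ] mark -47.43871866748308
```

```bash
python3 -c "
from arc import *
arc((.458,.049),2.5,10,4)"
```

```text
[np.float64(0.0007), np.float64(-0.001), 0, 0.62],[np.float64(0.0014), np.float64(-0.0019), 0, 1.25],[np.float64(0.0022), np.float64(-0.0028), 0, 1.88],[np.float64(0.0029), np.float64(-0.0038), 0, 2.5],[np.float64(0.0029), np.float64(-0.0038), 0, 2.5],[np.float64(0.0029), np.float64(-0.0038), 0, 2.5],[np.float64(0.0029), np.float64(-0.0038), 0, 2.5],[np.float64(0.0029), np.float64(-0.0038), 0, 2.5],[np.float64(0.0029), np.float64(-0.0038), 0, 2.5],[np.float64(0.0029), np.float64(-0.0038), 0, 2.5],
```

Call:
send_rows(steps=[[0.0007, -0.001, 0, 0.6], [0.0014, -0.0019, 0, 1.2], [0.0022, -0.0028, 0, 1.9], [0.0029, -0.0038, 0, 2.5], [0.0029, -0.0038, 0, 2.5], [0.0029, -0.0038, 0, 2.5], [0.0029, -0.0038, 0, 2.5], [0.0029, -0.0038, 0, 2.5], [0.0029, -0.0038, 0, 2.5], [0.0029, -0.0038, 0, 2.5]])

```text
t: 35.9
tcp_pos: [0.4608, 0.0452, 0.0688]
eef_rot: [179.0, 0.1, 38.0]
contact_force: [0.8, -0.0, -3.6]
gripper_width: 0.0192
```

Run:
```python
exec(open('st.py').read())
d=snap('wrist')
f=d['frame'][:,:,::-1];cv2.imwrite('pics/w16c.png',cv2.resize(f[0:90,180:325],None,fx=5.5,fy=5.5,interpolation=cv2.INTER_CUBIC))
```

```text
35.9 [0.4608 0.0452 0.0688] [178.9628   0.098   38.0473] F [ 0.7873 -0.0077 -3.5933] M [0.0944 0.2222 0.1286] 0.019168946090140124 j6 55.87670017929075 0.11589712696149945
```

View pics/w16c.png

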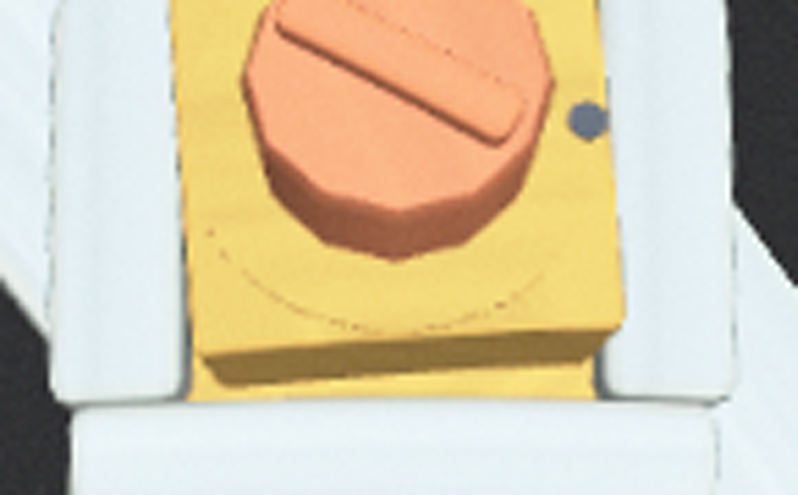

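Call:
send_rows(steps=[[0.0006, -0.0008, 0, 0.5], [0.0012, -0.0015, 0, 1], [0.0018, -0.0022, 0, 1.5], [0.0024, -0.003, 0, 2], [0.0024, -0.003, 0, 2], [0.0024, -0.003, 0, 2], [0.0024, -0.003, 0, 2], [0.0024, -0.003, 0, 2], [0.0024, -0.003, 0, 2], [0.0024, -0.003, 0, 2]])

```text
t: 37.2
tcp_pos: [0.4632, 0.0422, 0.0687]
eef_rot: [179.0, 0.1, 40.1]
contact_force: [-1.2, 0.5, -3.1]
gripper_width: 0.019
```

Run:
```python
exec(open('st.py').read())
d=snap('wrist')
f=d['frame'][:,:,::-1];cv2.imwrite('pics/w17c.png',cv2.resize(f[0:90,180:325],None,fx=5.5,fy=5.5,interpolation=cv2.INTER_CUBIC))
```

```text
37.2 [0.4632 0.0422 0.0687] [178.9637   0.106   40.0502] F [-1.1801  0.4517 -3.0843] M [-0.0436  0.3155  0.0639] 0.0189953175000544 j6 53.4572736218709 0.06293747574090958
```

View pics/w17c.png

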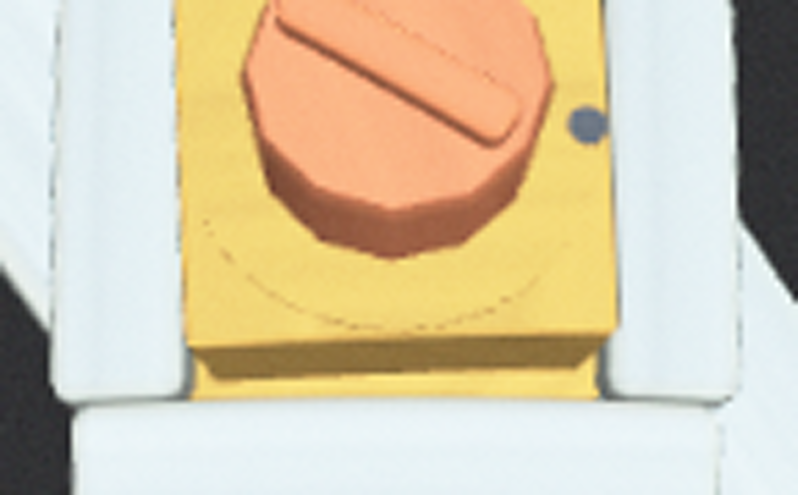

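Call:
send_rows(steps=[[0, 0, 0.004, 0], [0, 0, 0.01, 0], [0, 0, 0.018, 0], [0, 0, 0.028, 0], [0, 0, 0.04, 0], [0, 0, 0.055, 0], [0, 0, 0.07, 0], [0, 0, 0.085, 0], [0, 0, 0.1, 0], [0, 0, 0.1, 0]])

```text
t: 38.5
tcp_pos: [0.4645, 0.0423, 0.1706]
eef_rot: [178.8, -0.1, 40.1]
contact_force: [-0.0, -0.2, -3.0]
gripper_width: 0.019
```

Run:
```python
exec(open('st.py').read())
d=snap('wrist','w18.png')
f=d['frame'][:,:,::-1];cv2.imwrite('pics/w18c.png',cv2.resize(f[0:100,200:300],None,fx=6,fy=6,interpolation=cv2.INTER_CUBIC))
np.savez('w18.npz',K=d['intrinsics'],E=d['extrinsics'],o=[200,0])
```

```text
38.5 [0.4645 0.0423 0.1706] [178.8386  -0.0594  40.0517] F [-0.0467 -0.2031 -3.022 ] M [-0.0766  0.1759  0.0099] 0.018980394913347645 j6 53.18256270499572 -0.0013636183211929165
```

View pics/w18c.png

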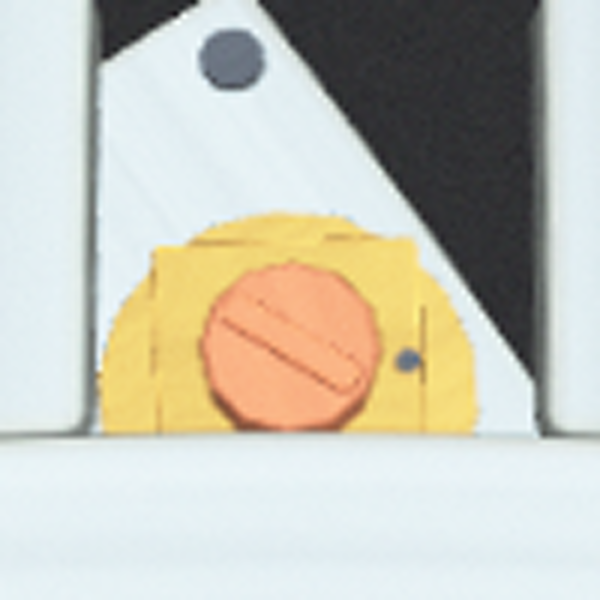

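```bash
python3 - <<'E'
from h import *
n=np.load('w18.npz');d=dict(intrinsics=n['K'],extrinsics=n['E'],fish=True)
f=lambda u,v,z=.086:atz(d,(200+(u-2.5)/6,(v-2.5)/6),z)
an=lambda a,b:np.degrees(np.arctan2(*(b-a)[[1,0]]))
A,B=f(153,247),f(416,238)
print('far',an(A,B)+90,np.hypot(*(B-A)[:2]),'left',an(f(154,425),A),'right',an(f(427,425),B))
e=(B-A)/np.linalg.norm(B-A);c=(A+B)/2+np.array([e[1],-e[0],0])*.0165;print(c,'mark',an(c,f(408,360)))
print('rib low edge',an(f(222,318,.103),f(338,390,.103)))
n=np.load('w6.npz');d=dict(intrinsics=n['K'],extrinsics=n['E'],fish=True);o=n['o']
g=lambda u,v,z:atz(d,(o[0]+(u-2.5)/6,o[1]+(v-2.5)/6),z)
print('w6 rib upper edge',an(g(272,313,.103),g(368,373,.103)))
E
python3 - <<'E'
import cv2,numpy as np
a=cv2.imread('pics/w6c.png')[220:440,220:400];b=cv2.imread('pics/w18c.png')[230:440,190:400]
a=cv2.resize(a,(400,400));b=cv2.resize(b,(400,400));cv2.imwrite('pics/cmp.png',np.hstack([a,b]))
E
```

```text
far 42.07639345522724 0.03336849929575518 left 40.44532526922152 right 43.18470962542293
[0.54621454 0.11162673 0.086     ] mark -47.27637222744493
rib low edge -83.06822532371058
w6 rib upper edge -23.31662648754489
```

View pics/cmp.png

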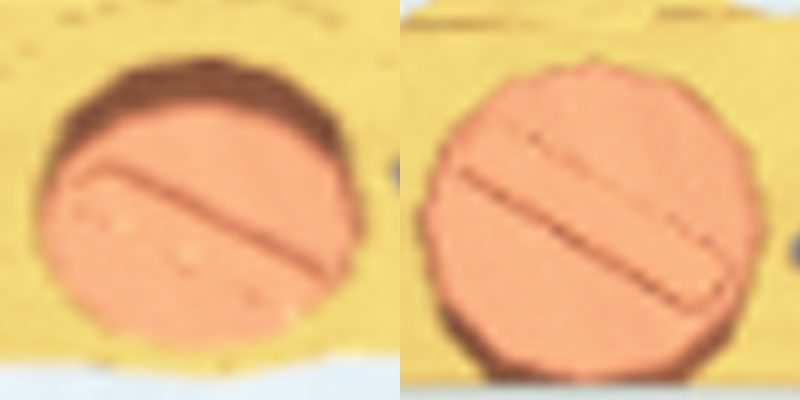

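Call:
send_rows(steps=[[0.005, -0.03, 0, -5], [0.01, -0.065, 0, -12], [0.015, -0.1, 0, -19], [0.02, -0.135, 0, -26], [0.025, -0.17, 0, -33], [0.03, -0.205, 0, -40], [0.036, -0.24, 0, -46], [0.041, -0.275, 0, -50.3], [0.0455, -0.305, -0.02, -50.3], [0.0455, -0.305, -0.05, -50.3]])

```text
t: 39.8
tcp_pos: [0.5101, -0.2654, 0.1193]
eef_rot: [178.8, -0.1, -10.4]
contact_force: [-0.1, 0.4, -3.7]
gripper_width: 0.0192
```

Run:
```python
exec(open('st.py').read())
d=snap('wrist','w19.png');d=snap('side','s19.png')
```

```text
39.8 [ 0.5101 -0.2654  0.1193] [178.8383  -0.0907 -10.3859] F [-0.0896  0.3529 -3.7421] M [ 0.0357  0.2295 -0.0061] 0.01920346176443699 j6 71.71314633879894 -0.10716210817918181
```

View pics/s19.png

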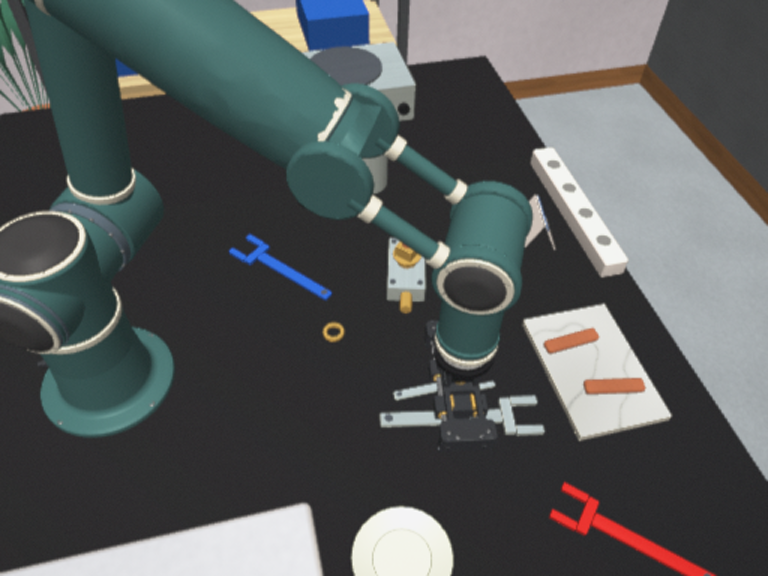

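View pics/w19.png

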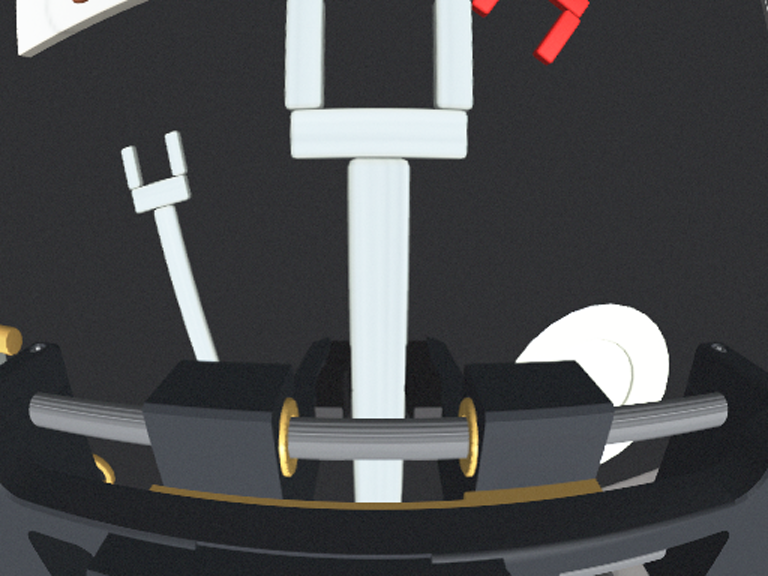

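Lowering onto the table.

Call:
send_rows(steps=[[0, 0, -0.02, 0], [0, 0, -0.04, 0], [0, 0, -0.06, 0], [0, 0, -0.08, 0], [0, 0, -0.095, 0], [0, 0, -0.105, 0], [0, 0, -0.11, 0], [0, 0, -0.113, 0], [0, 0, -0.1145, 0], [0, 0, -0.1145, 0]])

```text
t: 41.15
tcp_pos: [0.5056, -0.2614, 0.0038]
eef_rot: [179.1, 0.6, -10.3]
contact_force: [-11.1, 5.7, 21.3]
gripper_width: 0.019
```

```bash
python3 st.py
```

```text
41.15 [ 0.5056 -0.2614  0.0038] [179.1146   0.6367 -10.3262] F [-11.0868   5.7307  21.2948] M [ 1.1553  1.8482 -0.0298] 0.01899262792072769 j6 72.0887775569476 0.031187119893729687
```

Call:
send_rows(steps=[[0, 0, 0.0005, 0], [0, 0, 0.0005, 0], [0, 0, 0.0005, 0], [0, 0, 0.0005, 0], [0, 0, 0.001, 0], [0, 0, 0.02, 0], [0, 0, 0.05, 0], [0, 0, 0.09, 0], [0, 0, 0.13, 0], [0, 0, 0.17, 0]], hand=0.045)

```text
t: 42.4
tcp_pos: [0.5057, -0.2615, 0.1766]
eef_rot: [179.1, 0.6, -10.3]
contact_force: [0.0, -1.0, 0.9]
gripper_width: 0.0449
```

Run:
```python
exec(open('st.py').read())
d=snap('wrist','w20.png');d=snap('side','s20.png')
```

```text
42.4 [ 0.5057 -0.2615  0.1766] [179.0908   0.5551 -10.3268] F [ 0.0091 -1.0413  0.8898] M [0.0304 0.1987 0.0024] 0.04489610226458957 j6 71.58571002671353 0.013946543040219694
```

View pics/s20.png

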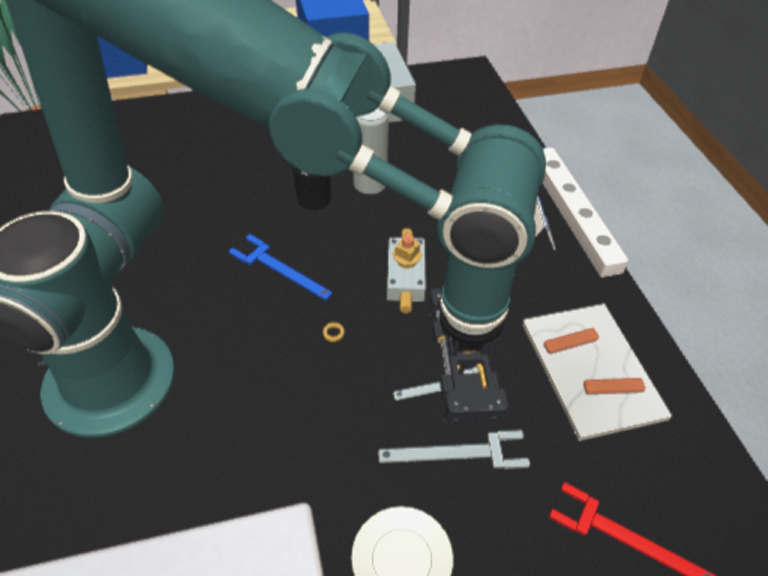

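View pics/w20.png

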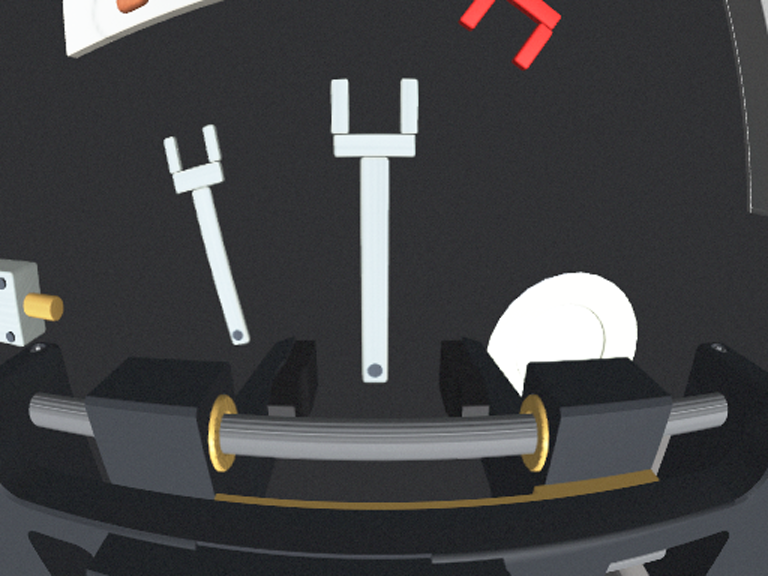

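Run:
```python
exec(open('st.py').read())
print(job.close_job())
```

```text
42.5 [ 0.5091 -0.2634  0.1811] [178.8992  -0.0004 -10.3237] F [ 0.0524 -0.4421  0.9658] M [0.0176 0.1614 0.0017] 0.044765854847065904 j6 71.58682318569267 -0.010356900456827134
the job is handed in; nothing more can be done
None
```

I tightened the nut with the fingers to finger-tight, then about 60° further with the larger steel wrench. The wrench is back flat on the table almost where it started, and I handed the job in at 42.5 s.

- **Finger-tight:** with a 20 N grip, the torque sat at about 0.22 N m and then jumped to about 0.56 N m, after roughly 81° of turning. I stopped and let go there.
- **Wrench turn:** it took about 6 N sideways at the handle. After lifting the wrench off, the nut's edges showed a turn of about 59° past finger-tight and the stub's rib about 60°. A view while the wrench was still on gave about 60°.
- **Disagreement:** the punch dot gave only about 56° both times. I trusted it less because I had to estimate the nut's centre for it.
- **Possible slack:** before lifting off I turned the wrench back about 4.5° to free it, and saw a light side force of about 1 N. The measurements after lift-off show the nut did not turn back noticeably.
- **Setting down:** the wrench met the table with about 21 N upward. The last pictures show it lying flat and clear of the gripper, with the other things in view undisturbed. I did not go back over the nut for a last unobstructed look.

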